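# Clear the mill out of the spice drawer, put the spice jar away and shut the drawer

### The arm

A 6-joint arm with a two-finger parallel gripper is mounted at the origin on the work surface. World frame = base frame: x ahead of the robot, y to its left, z up, the work surface at z = 0. Lengths are in m, angles in rad, forces in N, time in s.
With the tool pointing down it reaches from about 0.35 to 0.95 m from the base axis. Payload 17.4 kg.
Tool frame: the origin (TCP) lies at the very end of the fingers, on their centre line; the grasp point (between the pads) lies 19 mm behind it (grip_depth is the distance from the TCP to the grasp point, in m); z points along the fingers, y is the direction in which the jaws open and shut (so a half turn about z gives the same grasp; the last joint's range is limited). The gripper opens to 93 mm and grips with 3 to 60 N. Pads are 15 mm wide; open, the fingers measure 128 mm over their backs; the gripper's body (75 mm by 188 mm) begins 65 mm behind the grasp point.
Start: joints at [1.248, 0.116, 1.442, -0, 1.584, -0.038], TCP at [0.19, 0.648, 0.219] pointing down, gripper open.
Joint ranges: [-2.83, 2.83], [-0.83, 2.19], [0.07, 2.5], [-1.14, 4.28], [0.01, 3], [-2.97, 2.97]. Speed limits (rad/s): [1.89, 1.89, 2.22, 3.14, 3.14, 3.14].

### API

Orientations are given as a 3x3 rotation matrix whose columns are the frame's x, y, z axes.
In Python, from cell import * gives the robot as it stands. The module is installed in compiled form; this text tells all that it offers.
- The arm moves only by the tool apply_moves, never from a script. Its argument "targets" is a list of rows, each an object of numbers: "tx", "ty", "tz": the shift along the tool's x, y, z in m; "wx", "wy", "wz": the turn, a rotation vector about the tool's x, y, z in rad. In form: [{"tx": .., "ty": .., "tz": .., "wx": .., "wy": .., "wz": ..}, ...]. A call has 1 to 5 rows; each row is the pose to reach, as a shift and turn from the pose commanded when the call began, along the tool's axes at that moment; what a row does not reach only later rows make up. A row lasts 1/10 s, in which the tool goes at most 50 mm and 8.59 degrees, less where a joint would pass 70% of its speed; a pose out of reach is approached as far as the arm can. A call with a gripper value outside its range is refused whole. "grip" is the closure, from -1 (fully open) to 1 (shut), set as the call begins (left out, the last holds). The fingers move at their own pace and stop on an object; "newtons" is the grip in N (left out, the last holds). Time passes only in rows, so rows that repeat a pose let the fingers close. It gives the time, the measured TCP pose, the force and the opening at its end, in the units of the state.
- get_state(): the state, without advancing time (a new reading comes with each control period).
- grab_frame(name): name is "scene" or "top" or "wrist"; returns the picture (480x640x3 uint8, red, green, blue); there is no depth.
- camera_info(name): a dict with "fx", "fy", "cx", "cy" (pixels), "world_from_camera" (4x4, takes a point from camera to world coordinates); the wrist camera has in their place "mount" (4x4, takes a point from camera to tool coordinates, whose origin is the TCP and whose axes are the flange's). Camera axes: x right, y up, looking along -z (the intrinsics and any distortion apply to the point x, -y, -z); pixel columns grow to the right and rows downward; lengths in m; the calibration is good to about 2 mm. A picture is of the moment at which its call begins: read the wrist's pose just before it. camera_info takes no time and is no camera call.
- hand_in(): hands the job in, once; it reports no verdict.
Trained networks look in the newest picture that a camera, given by its name, has taken for a name from the list of things; names that differ only in an ending like _2 or _b are one class to them, and where a whole thing is asked for, a point or a joint stands for the part that bears it (a point fixed in the world has none). Each returns a list of dicts, best first, with "confidence" (0 to 1); they miss things now and then, are a little off and sometimes report something else, mostly with a low value. They report only what shows in the picture. A call takes as long as a camera call. They do not tell look-alikes from the thing itself.
- silhouettes(camera, label): "region" (480x640 bool, what is visible of it) and "box" ([left, top, right, bottom] in pixels, round what is visible of it).
The state is a dict: "clock": time; "joint_pos": joint angles; "qvel": joint speeds; "effort": joint torques, N m; "tcp_pos": TCP position; "tool_rot": TCP orientation; "wrist_force": force on the tool from outside, world axes, zero at the start; "torque": the same for the moment, N m; "opening": finger opening in m.
Only numpy, scipy, OpenCV 4.12 (cv2) and the standard library are available. Lean on these libraries where they do the work, as an engineer would, in place of code of your own. Each camera call takes 0.05 s, during which the arm holds its last target.

### The job

Someone left the tall pepper mill standing in the spice drawer, so it will not shut. Take the mill out and stand it upright on the round wooden board, then stand the small rectangular spice jar upright in the front compartment that the mill has freed, and after that slide the drawer fully shut. Set both down rather than dropping them, ease the drawer in without slamming it, and leave everything else standing where it is, the two round jars in their compartments too.

Things in the scene. Friction and masses are not known exactly. Their poses are not given: they have to be found in the camera images.
- spicebox: wooden spice cabinet fixed on the counter, 220 deep (x) x 300 wide (y) x 105 mm high, one drawer; origin: centre of its underside; the drawer opens along its own -x, towards the robot; its yaw varies. The opening's upper edge is at z = 95 mm: the mill cannot pass under it, the jars can. On top, at x = +70, y = -30 and -90 mm, stand two small fixed jars 58 mm high
- drawer (a joint): opening of the drawer in m: 0 shut, at most 0.17; starts 0.13 to 0.16 open; about 2 N of friction, stays where it is left. Its wooden front is 296 mm wide, from z = 8 to 92 mm, its face 122 mm in front of the cabinet origin when shut. Behind it lies a row of three front compartments; the space behind these is empty and stays under the cabinet top
- lip (a point): middle of the front face of the drawer's grip, a wooden lip 60 wide (y) x 14 high x 20 mm deep on the middle of the drawer front, 66 mm above the counter; moves with the drawer; same axes as the cabinet
- bay0 (a point): centre of the floor of the front compartment on the cabinet's +y side, floor 18 mm above the counter. Moves with the drawer, same axes as the cabinet. Each compartment is 110 (x) x 84 mm (y) inside, 89 mm apart centre to centre, between low walls 5 mm thick and 25 mm high above the floor (drawer sides 40 mm high)
- bay1 (a point): the same for the middle front compartment
- bay2 (a point): the same for the front compartment on the cabinet's -y side
- mill: tall turned wooden pepper mill with a narrow white band at its foot, 135 mm high, round, foot 46 mm across, standing in one of the three front compartments; its head, 42 mm across from 97 to 130 mm above its foot, is the place to grip; origin: centre of its underside; 0.14 to 0.28 kg
- jar: small rectangular clear jar with a flat wooden lid, 62 (x) x 42 (y) x 62 mm high, flat sides all the way up, standing on the cork mat; origin: centre of its underside; 0.11 to 0.22 kg
- board: round wooden serving board lying fixed on the counter, 200 mm across, 15 mm thick; origin: centre of its underside
- mat: cork mat fixed on the counter, 230 (x) x 240 (y) x 8 mm; origin: centre of its underside
- spice_a: round spice jar, 46 mm across, 58 mm high, in another front compartment; origin: centre of its underside
- spice_b: another such round spice jar, in the remaining front compartment
- canister: tall round clear canister, 72 mm across, 140 mm high, on the mat close to the rectangular jar; origin: centre of its underside
- tin: low round tin, 62 mm across, 45 mm high, on the mat on another side of the rectangular jar; origin: centre of its underside
- salt: white salt shaker, 40 mm across, 88 mm high, standing on the round board off its centre; origin: centre of its underside
- can: food can, 72 mm across, 100 mm high, beside the cabinet; origin: centre of its underside
- tall_jar: big round jar, 84 mm across, 170 mm high, beside the cabinet on its other side; origin: centre of its underside
Things that resemble listed ones, but are neither listed nor needed, are in the scene too. What is shaped like the jar but pink or yellow is not meant.

How it is judged:
On the way, in this order (a step that is already met when the one before it is completed fails the run):
1. the mill stands upright on the round board, let go (horizontal distance between mill and board below 0.08 m and height (world z) of mill between 0.01 and 0.021 m and angle between mill's own z axis and vertical below 0.1 rad and contact force between the fingers and mill below 0.05 N), for 0.2 s.
2. the rectangular jar stands upright in the freed front compartment, let go, the drawer still at least 60 mm open (angle between jar's own z axis and vertical below 0.12 rad and ((x of jar in the frame of bay0 between -0.037 and 0.037 m and y of jar in the frame of bay0 between -0.034 and 0.034 m and z of jar in the frame of bay0 between -0.005 and 0.006 m) or (x of jar in the frame of bay1 between -0.037 and 0.037 m and y of jar in the frame of bay1 between -0.034 and 0.034 m and z of jar in the frame of bay1 between -0.005 and 0.006 m) or (x of jar in the frame of bay2 between -0.037 and 0.037 m and y of jar in the frame of bay2 between -0.034 and 0.034 m and z of jar in the frame of bay2 between -0.005 and 0.006 m)) and contact force between the fingers and jar below 0.05 N and value of joint drawer above 0.06 m), for 0.2 s.
3. the drawer is fully shut (value of joint drawer below 0.005 m), for 0.2 s.
At the end, for the whole second after the job is handed in: Mill upright on the board (axis within 80 mm of its centre), rectangular jar upright on the floor of the freed front compartment, both released and at rest (uprights within 0.1 rad), both round jars in their compartments, drawer shut to within 5 mm (all of step 1 and angle between jar's own z axis and vertical below 0.12 rad and ((x of jar in the frame of bay0 between -0.037 and 0.037 m and y of jar in the frame of bay0 between -0.034 and 0.034 m and z of jar in the frame of bay0 between -0.005 and 0.006 m) or (x of jar in the frame of bay1 between -0.037 and 0.037 m and y of jar in the frame of bay1 between -0.034 and 0.034 m and z of jar in the frame of bay1 between -0.005 and 0.006 m) or (x of jar in the frame of bay2 between -0.037 and 0.037 m and y of jar in the frame of bay2 between -0.034 and 0.034 m and z of jar in the frame of bay2 between -0.005 and 0.006 m)) and value of joint drawer below 0.005 m and contact force between the fingers and jar below 0.05 N and linear speed of each of mill, jar below 0.02 m/s and ((horizontal distance between spice_a and bay0 below 0.045 m and z of spice_a in the frame of bay0 below 0.006 m) or (horizontal distance between spice_a and bay1 below 0.045 m and z of spice_a in the frame of bay1 below 0.006 m) or (horizontal distance between spice_a and bay2 below 0.045 m and z of spice_a in the frame of bay2 below 0.006 m)) and ((horizontal distance between spice_b and bay0 below 0.045 m and z of spice_b in the frame of bay0 below 0.006 m) or (horizontal distance between spice_b and bay1 below 0.045 m and z of spice_b in the frame of bay1 below 0.006 m) or (horizontal distance between spice_b and bay2 below 0.045 m and z of spice_b in the frame of bay2 below 0.006 m))); the robot touches nothing.
It fails at once if the canister, tin, salt shaker, food can or big jar is pushed more than 30 mm or knocked over (distance of any of canister, tin, salt, can, tall_jar from where it was at the start of the episode above 0.03 m or angle between any of canister, tin, salt, can, tall_jar's own z axis and vertical above 0.3 rad).
It fails at once if one of the round spice jars in the drawer is tipped over (angle between any of spice_a, spice_b's own z axis and vertical above 0.4 rad).
It fails at once if the mill or the rectangular jar is dropped (moves faster than 0.5 m/s out of the fingers, a fall of about 13 mm) ((linear speed of mill above 0.5 m/s and contact force between the fingers and mill below 0.05 N) or (linear speed of jar above 0.5 m/s and contact force between the fingers and jar below 0.05 N)).
It fails at once if the drawer is slammed (closes faster than 0.5 m/s) (velocity of joint drawer below -0.5 m/s).
It also fails if it takes over 72 s, if anything falls off the work surface, if the arm or the gripper's body presses on something with over 40 N, if the wrist force passes 120 N, or if a joint passes its speed limit or range.

## Working session

There is one attempt and no reset: what is moved stays moved. The work goes in short steps, Python scripts to look and compute and a tool call to move; the robot and the scene stay as the last step left them, time stands still between calls to the robot, and variables do not carry over. Pictures are saved under pics/ and viewed, and the job is handed in when it is done.

Besides the shell and the picture viewer there is one more tool, called after "Request:" as name([rows], argument=value, ...), one row to a line, values as JSON. apply_moves: Moves the arm, as the interface text tells. Its arguments: {"type":"object","properties":{"targets":{"type":"array","items":{"type":"object","properties":{"tx":{"type":"number"},"ty":{"type":"number"},"tz":{"type":"number"},"wx":{"type":"number"},"wy":{"type":"number"},"wz":{"type":"number"}}}},"grip":{"type":"number"},"newtons":{"type":"number"}},"required":["targets"]}

```bash
mkdir -p pics; ls; python3 - <<'E'
from cell import *
import cv2,numpy as np
s=get_state();print(s)
for n in ["scene","top","wrist"]:
    f=grab_frame(n);cv2.imwrite(f"pics/{n}0.png",f[:,:,::-1]);i=camera_info(n);print(n,i)
E
```

```text
pics
{'clock': 0.0, 'joint_pos': array([ 1.24821527e+00,  1.16536136e-01,  1.44226938e+00, -1.34773037e-05,
        1.58400923e+00, -3.77660014e-02]), 'qvel': array([-0.00083186, -0.00048743, -0.00043607, -0.00085283, -0.00090204,
       -0.0003798 ]), 'effort': array([ 2.86095856e-03, -7.21276689e+01, -6.22599435e+01,  7.81412004e-02,
        2.40198628e-02, -2.60487883e-05]), 'tcp_pos': array([0.18958666, 0.64761422, 0.21786882]), 'tool_rot': array([[-9.59713581e-01,  2.80979896e-01, -3.74640791e-04],
       [ 2.80980144e-01,  9.59712877e-01, -1.16332806e-03],
       [ 3.26757926e-05, -1.22172837e-03, -9.99999253e-01]]), 'wrist_force': array([ 0.16522224, -0.04212414, -0.69667492]), 'torque': array([ 0.01324446, -0.01699165, -0.03607208]), 'opening': 0.09312343163543776}
scene {'fx': 580.362915190877, 'fy': 580.362915190877, 'cx': 320.8147552934923, 'cy': 247.81927869790002, 'world_from_camera': array([[ 0.66181294, -0.47824908,  0.57730533,  1.24784346],
       [ 0.74956543,  0.43494433, -0.49897405, -0.62338094],
       [-0.0124618 ,  0.7629556 ,  0.64633076,  0.88465284],
      
[... 187 characters left out ...]
ay([[-0.00456562,  0.98452964, -0.17515864,  0.29614353],
       [-0.9998327 , -0.00759684, -0.01663895,  0.00679355],
       [-0.01771219,  0.17505337,  0.98439961,  1.19839178],
       [ 0.        ,  0.        ,  0.        ,  1.        ]])}
wrist {'fx': 330.727428462294, 'fy': 330.727428462294, 'cx': 319.82942783760944, 'cy': 242.03820419337458, 'mount': array([[-1.20241038e-04,  9.56414594e-01,  2.92012175e-01,
         8.19018168e-02],
       [ 9.99999806e-01,  2.93306056e-04, -5.48885257e-04,
        -2.93393184e-04],
       [-6.10610810e-04,  2.92012052e-01, -9.56414444e-01,
        -1.65919034e-01],
       [ 0.00000000e+00,  0.00000000e+00,  0.00000000e+00,
         1.00000000e+00]])}
```

View pics/scene0.png

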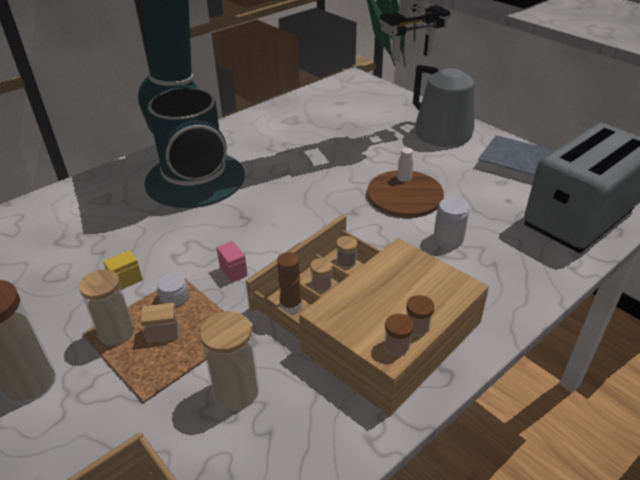

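View pics/top0.png

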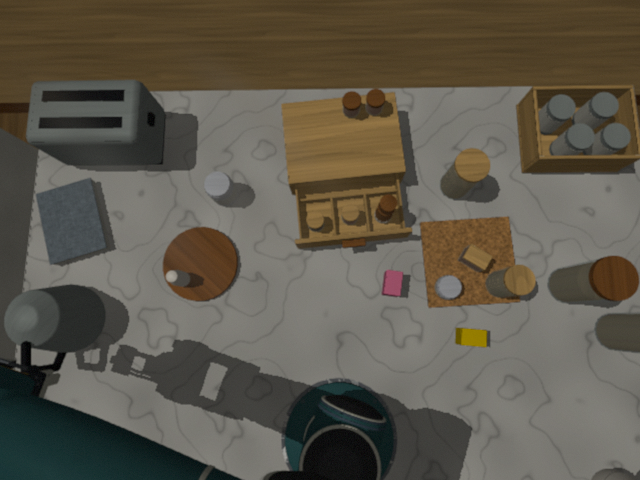

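View pics/wrist0.png

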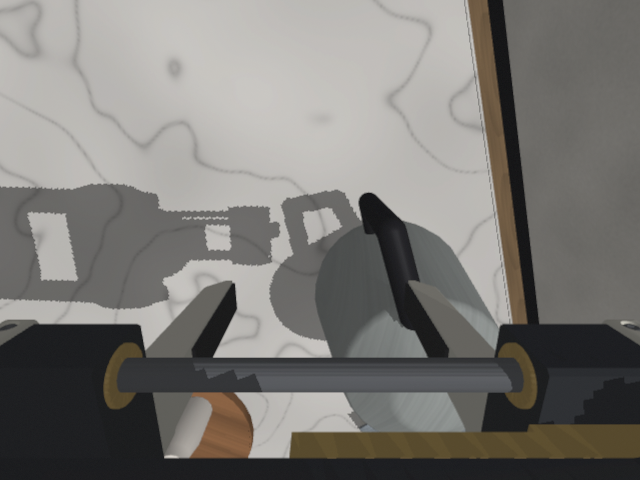

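The scene view shows the mill at (289,280), the jar with its wooden lid at (160,323), the canister at (105,308), the tin at (173,290), the board at (405,192) with the salt at (405,165), and the drawer open towards the robot. In the top view the mill is at (387,207), in the -y bay.

Things that could be taken for the jar: the wooden-lid box on the mat at top (478,259), the pink block (394,283) and the yellow block (473,338). The description fits the one on the mat. For the mill, the two jars on the cabinet (352,103 and 376,98) look similar, but the tall one in the drawer at (387,207) is the one meant.

```bash
cat > h.py <<'E'
from cell import *
import cv2,numpy as np
from scipy.optimize import minimize,least_squares
def Rz(a):
    c,s=np.cos(a),np.sin(a);return np.array([[c,-s,0],[s,c,0],[0,0,1.]])
def cam(n,st=None):
    i=camera_info(n)
    if n=="wrist":
        st=st or get_state();T=np.eye(4);T[:3,:3]=st["tool_rot"];T[:3,3]=st["tcp_pos"];W=T@i["mount"]
    else: W=i["world_from_camera"]
    return i,W
def proj(c,P):
    i,W=c;P=np.atleast_2d(P);q=(P-W[:3,3])@W[:3,:3]
    return np.c_[i["cx"]+i["fx"]*q[:,0]/-q[:,2], i["cy"]-i["fy"]*q[:,1]/-q[:,2]]
def ray(c,u,v):
    i,W=c;d=W[:3,:3]@np.array([(u-i["cx"])/i["fx"],-(v-i["cy"])/i["fy"],-1]);return W[:3,3],d/np.linalg.norm(d)
def atz(c,u,v,z):
    o,d=ray(c,u,v);return o+d*(z-o[2])/d[2]
def tri(rs):
    A=sum(np.eye(3)-np.outer(d,d) for o,d in rs);b=sum((np.eye(3)-np.outer(d,d))@o for o,d in rs)
    X=np.linalg.solve(A,b);return X,[np.linalg.norm(np.cross(X-o,d)) for o,d in rs]
E
python3 - <<'E'
from h import *
import pickle
out={}
names=["mill","jar","board","mat","spice_a","canister","tin","salt","can","tall_jar","spicebox","drawer"]
fr={n:grab_frame(n) for n in("scene","top")}
for n in names:
    for c in("scene","top"):
        r=silhouettes(c,n);out[c,n]=r
        print(n,c,[(round(x["confidence"],2),[int(b) for b in x["box"]],int(x["region"].sum())) for x in r[:4]])
pickle.dump((fr,out),open("sil.pkl","wb"))
# crop close
a=cv2.resize(fr["top"][180:320,360:560],None,fx=4,fy=4);cv2.imwrite("pics/crop.png",a[:560,:800,::-1])
print(get_state()["clock"])
E
```

```text
mill scene [(0.94, [275, 249, 302, 314], 1243)]
mill top [(0.69, [373, 195, 394, 223], 400), (0.18, [436, 152, 494, 199], 1666)]
jar scene [(0.87, [139, 300, 178, 343], 1248), (0.82, [107, 249, 142, 287], 867), (0.81, [216, 241, 248, 281], 906), (0.43, [364, 167, 442, 216], 2682)]
jar top [(0.86, [382, 269, 400, 297], 497), (0.81, [455, 245, 492, 273], 593), (0.69, [456, 330, 490, 350], 539)]
board scene [(0.83, [366, 169, 444, 212], 2720), (0.34, [400, 147, 411, 180], 416)]
board top [(0.83, [158, 229, 235, 304], 4055)]
mat scene [(0.84, [82, 286, 220, 400], 6161), (0.44, [431, 199, 470, 249], 1496)]
mat top [(0.82, [418, 215, 519, 308], 5891), (0.71, [483, 266, 535, 292], 1243)]
spice_a scene [(0.97, [307, 258, 334, 292], 673), (0.91, [335, 238, 356, 267], 600)]
spice_a top [(0.56, [339, 205, 354, 227], 359), (0.55, [305, 212, 324, 232], 306)]
canister scene [(0.9, [78, 268, 137, 345], 2901), (0.44, [398, 145, 410, 180], 440)]
canister top [(0.92, [487, 267, 536, 296], 1332)]
tin scene [(0.63, [158, 277, 188, 307], 844)]
tin top [(0.55, [432, 276, 463, 297], 521)]
salt scene [(0.63, [398, 148, 411, 179], 454)]
salt top [(0.58, [170, 270, 187, 285], 300), (0.37, [279, 89, 405, 192], 9691)]
can scene [(0.76, [430, 198, 470, 249], 1456)]
can top [(0.93, [210, 172, 238, 208], 817), (0.73, [296, 176, 411, 246], 5708), (0.38, [304, 213, 323, 231], 271), (0.31, [455, 247, 491, 273], 572)]
tall_jar scene [(0.9, [201, 312, 257, 411], 4502)]
tall_jar top [(0.96, [437, 152, 494, 202], 1772)]
spicebox scene [(0.57, [301, 240, 485, 416], 19999)]
spicebox top [(0.8, [279, 87, 406, 194], 9826), (0.57, [163, 225, 239, 303], 4075), (0.55, [292, 174, 412, 250], 5955), (0.38, [205, 171, 238, 208], 878)]
drawer scene [(0.78, [245, 215, 378, 337], 4310)]
drawer top [(0.61, [289, 174, 413, 250], 6132)]
1.45
```

View pics/crop.png

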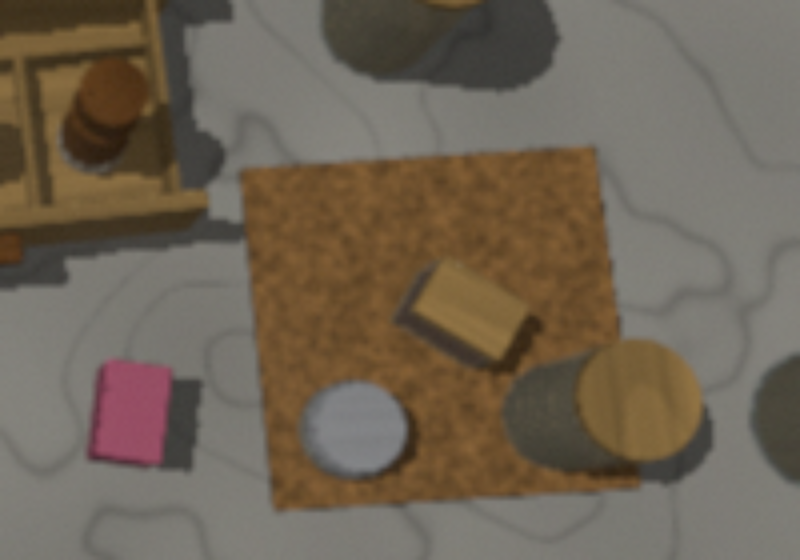

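The crop shows the jar with its wooden lid at (478,259), turned roughly 30°, with the tin and canister beside it. Next I fit the known shapes to the silhouettes from both views.

```bash
cat >> h.py <<'E'
def cyl(r,z0,z1,n=32):
    t=np.linspace(0,2*np.pi,n,endpoint=False);return np.array([[r*np.cos(a),r*np.sin(a),z] for z in(z0,z1) for a in t])
def box(x,y,z0,z1): return np.array([[a*x/2,b*y/2,z] for a in(-1,1) for b in(-1,1) for z in(z0,z1)])
def hullmask(c,P,S=4):
    m=np.zeros((480*S,640*S),np.uint8);q=proj(c,P);h=cv2.convexHull(((q+.5)*S).astype(np.float32)).astype(np.int32)
    cv2.fillConvexPoly(m,h,1);return m
def fit(pts,views,x0,yaw=False,z=False,S=4):
    # views: list (cam,mask)
    Ms=[(c,cv2.resize(m.astype(np.uint8),None,fx=S,fy=S,interpolation=cv2.INTER_NEAREST)) for c,m in views]
    def ious(p):
        k=2;zz=0;a=0
        if z: zz=p[k];k+=1
        if yaw:a=p[k]/10
        P=pts@Rz(a).T+[p[0],p[1],zz];r=[]
        for c,m in Ms:
            h=hullmask(c,P,S);r.append((h&m).sum()/max(1,(h|m).sum()))
        return r
    x0=np.array(x0,float);sim=[x0]+[x0+np.eye(len(x0))[i]*(.02 if i<2+z else 2.) for i in range(len(x0))]
    o=minimize(lambda p:-np.sum(ious(p)),x0,method="Nelder-Mead",options=dict(initial_simplex=sim,xatol=2e-4,fatol=1e-4))
    return o.x,ious(o.x)
E
cat > f1.py <<'E'
from h import *
import pickle
fr,out=pickle.load(open("sil.pkl","rb"))
cs,ct=cam("scene"),cam("top")
def F(n,pts,i=0,j=0,z0=0,**k):
    a,b=out["scene",n][i],out["top",n][j];bb=b["box"]
    g=atz(ct,(bb[0]+bb[2])/2,(bb[1]+bb[3])/2,pts[:,2].mean()+z0)
    x0=[g[0],g[1]]
    if k.get("z"):x0.append(z0)
    else: pts=pts+[0,0,z0]
    if k.get("yaw"):x0.append(k.pop("y0",0)*10)
    best=fit(pts,[(cs,a["region"]),(ct,b["region"])],x0,yaw="yaw" in k and k["yaw"],z=k.get("z",False))
    print(n,np.round(best[0],4),np.round(best[1],2));return best[0]
F("board",cyl(.1,0,.015)); F("board",cyl(.1,0,.015),z=True)
m=np.vstack([cyl(.023,0,.01),cyl(.021,.097,.13)])
F("mill",m,z0=.018);F("mill",m,z=True,z0=.018)
F("canister",cyl(.036,0,.14),z0=.008);F("tin",cyl(.031,0,.045),z0=.008);F("salt",cyl(.02,0,.088),z0=.015)
F("can",cyl(.036,0,.1));F("tall_jar",cyl(.042,0,.17))
for y0 in(-.6,-.3,.6,1):
    F("jar",box(.062,.042,0,.062),0,1,z0=.008,yaw=True,y0=y0)
F("jar",box(.062,.042,0,.062),0,1,z0=.008,yaw=True,y0=-.5,z=True)
F("mat",box(.23,.24,0,.008),yaw=True)
F("spicebox",box(.22,.30,0,.105),yaw=True)
F("spice_a",cyl(.023,0,.058),0,0,z0=.018)
F("spice_a",cyl(.023,0,.058),1,1,z0=.018)
E
python3 f1.py
```

```text
board [0.4414 0.3678] [0.9 0.9]
board [ 0.441   0.3692 -0.0022] [0.91 0.91]
mill [ 0.5694 -0.123 ] [0.93 0.85]
mill [ 0.5674 -0.1216  0.0147] [0.93 0.86]
canister [ 0.382  -0.4231] [0.95 0.95]
tin [ 0.3728 -0.2839] [0.87 0.91]
salt [0.3993 0.4105] [0.82 0.76]
can [0.6349 0.3081] [0.92 0.86]
tall_jar [ 0.6552 -0.3228] [0.97 0.97]
jar [  0.4467  -0.3538 -21.1881] [0.93 0.93]
jar [ 0.4467 -0.3538 10.2427] [0.93 0.93]
jar [ 0.4467 -0.3537 10.2201] [0.93 0.93]
jar [ 0.4468 -0.3538 10.3455] [0.93 0.93]
jar [ 4.4600e-01 -3.5570e-01  5.1000e-03 -2.1445e+01] [0.92 0.92]
mat [ 0.4428 -0.349   0.5818] [0.57 0.74]
spicebox [ 0.7579 -0.0151  1.0357] [0.99 0.89]
spice_a [ 0.5629 -0.033 ] [0.95 0.91]
spice_a [0.5448 0.0577] [0.92 0.93]
```

```bash
cat > go.py <<'E'
import sys
from h import *
def go(x,y,z,jaw=None,verbose=True):
    s=get_state();R=s["tool_rot"];d=R.T@(np.array([x,y,z])-s["tcp_pos"])
    a=np.arctan2(R[1,1],R[0,1])
    t=0 if jaw is None else -((jaw-a+np.pi)%(2*np.pi)-np.pi)
    # tilt correction
    if jaw is None: jaw=a
    Y=np.array([np.cos(jaw),np.sin(jaw),0]);Z=np.array([0,0,-1.]);Rt=np.c_[np.cross(Y,Z),Y,Z]
    from scipy.spatial.transform import Rotation as Ro
    w=Ro.from_matrix(R.T@Rt).as_rotvec()
    print("clock",round(s["clock"],2),"tcp",np.round(s["tcp_pos"],4),"jaw",round(a,3),"open",round(s["opening"],4),"F",np.round(s["wrist_force"],1),"q",np.round(s["joint_pos"],2))
    print("t",np.round(d,4),"w",np.round(w,4))
if __name__=="__main__":
    v=[float(k) for k in sys.argv[1:]];go(*v)
E
python3 go.py 0.568 -0.122 0.27 0.10
```

```text
clock 1.45 tcp [0.1897 0.6478 0.2187] jaw 1.286 open 0.093 F [ 0.1 -0.2 -0.3] q [ 1.25  0.12  1.44  0.    1.58 -0.04]
t [-0.5794 -0.6325 -0.0514] w [ 1.000e-04 -1.000e-04  1.186e+00]
```

Request:
apply_moves([
  {"tx": 0,"ty": 0,"tz": -0.05},
  {"tx": 0,"ty": 0,"tz": -0.06},
], grip=-1, newtons=25)

```text
validation failed for argument at $.ta...
```

Request:
apply_moves([
  {"tx": 0,"ty": 0,"tz": -0.05,"wx": 0,"wy": 0,"wz": 0},
  {"tx": -0.027,"ty": -0.03,"tz": -0.07,"wx": 0,"wy": 0,"wz": 0.1},
  {"tx": -0.06,"ty": -0.065,"tz": -0.07,"wx": 0,"wy": 0,"wz": 0.24},
  {"tx": -0.093,"ty": -0.1,"tz": -0.07,"wx": 0,"wy": 0,"wz": 0.38},
  {"tx": -0.126,"ty": -0.135,"tz": -0.07,"wx": 0,"wy": 0,"wz": 0.52},
], grip=-1.0, newtons=25.0)

```text
clock: 1.95
tcp_pos: [0.273, 0.4812, 0.2887]
tool_rot: [[-0.69, 0.724, 0.0], [0.724, 0.69, 0.0], [0.0, 0.0, -1.0]]
wrist_force: [1.0, 0.6, 0.7]
opening: 0.0929
```

Request:
apply_moves([
  {"tx": -0.045,"ty": -0.014,"tz": 0,"wx": 0,"wy": 0,"wz": 0.13},
  {"tx": -0.092,"ty": -0.029,"tz": 0,"wx": 0,"wy": 0,"wz": 0.26},
  {"tx": -0.139,"ty": -0.044,"tz": 0,"wx": 0,"wy": 0,"wz": 0.4},
  {"tx": -0.186,"ty": -0.059,"tz": 0,"wx": 0,"wy": 0,"wz": 0.53},
  {"tx": -0.233,"ty": -0.074,"tz": 0,"wx": 0,"wy": 0,"wz": 0.66},
])

```text
clock: 2.45
tcp_pos: [0.3811, 0.2618, 0.2889]
tool_rot: [[-0.101, 0.995, 0.001], [0.995, 0.101, 0.0], [0.0, 0.001, -1.0]]
wrist_force: [1.1, 0.3, 0.6]
opening: 0.0928
```

```bash
python3 go.py 0.568 -0.122 0.27 0.10
```

```text
clock 2.45 tcp [0.3811 0.2618 0.2889] jaw 0.101 open 0.0928 F [1.1 0.3 0.6] q [ 0.55 -0.36  1.77 -0.    1.74  0.45]
t [-0.4007  0.1472  0.0189] w [ 0.0008 -0.0003  0.001 ]
```

Request:
apply_moves([
  {"tx": -0.046,"ty": 0.017,"tz": 0,"wx": 0,"wy": 0,"wz": 0},
  {"tx": -0.092,"ty": 0.034,"tz": 0,"wx": 0,"wy": 0,"wz": 0},
  {"tx": -0.138,"ty": 0.051,"tz": 0,"wx": 0,"wy": 0,"wz": 0},
  {"tx": -0.184,"ty": 0.068,"tz": 0,"wx": 0,"wy": 0,"wz": 0},
  {"tx": -0.22,"ty": 0.081,"tz": 0,"wx": 0,"wy": 0,"wz": 0},
])

```text
clock: 2.95
tcp_pos: [0.4853, 0.0509, 0.2889]
tool_rot: [[-0.105, 0.995, 0.001], [0.995, 0.105, -0.0], [-0.0, 0.001, -1.0]]
wrist_force: [0.3, 0.9, -0.2]
opening: 0.0931
```

```bash
python3 - <<'E'
from h import *
s=get_state();f=grab_frame("wrist");cv2.imwrite("pics/w1.png",f[:,:,::-1])
import pickle
r=silhouettes("wrist","mill");r2=silhouettes("wrist","drawer");pickle.dump((s,f,r,r2),open("w1.pkl","wb"))
print(s["tcp_pos"],[(x["confidence"],x["box"]) for x in r+r2])
E
```

```text
[0.48528336 0.05088127 0.28887019] [(0.86, [347.4, 312.2, 393.8, 402.5]), (0.67, [441.3, 0.0, 528.3, 32.9]), (0.97, [304.1, 159.6, 464.0, 358.9]), (0.63, [264.0, 0.0, 363.0, 19.6])]
```

View pics/w1.png

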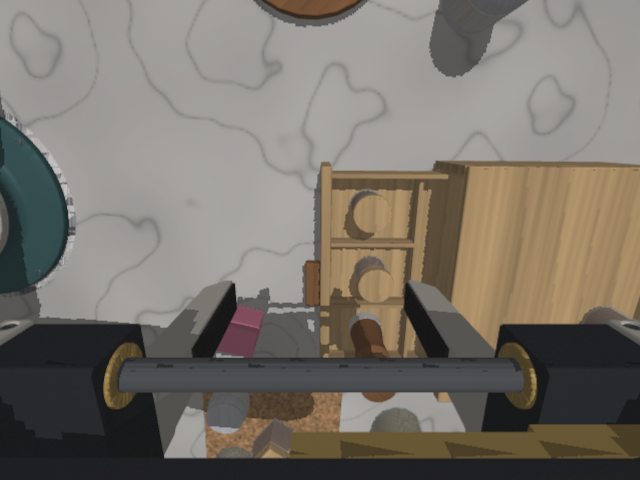

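The wrist view shows the drawer with its front edge at column 320, dividers at rows 243 and 300, the cabinet front edge running from (462,165) to (452,330), and the mill at (370,350).

```bash
python3 - <<'E'
from h import *
import pickle
s,f,r,r2=pickle.load(open("w1.pkl","rb"))
c=cam("wrist",s)
for n,u,v,z in [("front top outer left",320,165,.092),("front top outer",319,320,.092),("cabinet L",466,165,.105),("cab",452,330,.105),("lip L",306,262,.073),("lip R",306,305,.073),("div1 f",332,243,.043),("div1 b",412,243,.043),("div2 f",332,299,.043),("div2 b",412,299,.043),("spice far top",375,213,.076),("spice2 top",376,280,.076),("board edge",310,24,.015)]:
    print(n,np.round(atz(c,u,v,z),4))
o=(np.array([.7579,-.0151]),.1036)
def loc(p): return Rz(o[1]).T[:2,:2]@(np.array(p)[:2]-o[0])
for n,u,v,z in [("front",320,165,.092),("front",319,320,.092),("cabinet L",466,165,.105),("cab",452,330,.105),("lip",306,262,.073),("lip",306,305,.073),("div1 f",332,243,.043),("div1 b",412,243,.043),("div2 f",332,299,.043),("div2 b",412,299,.043)]:
    print(n,np.round(loc(atz(c,u,v,z)),4))
m=np.vstack([cyl(.023,0,.01),cyl(.021,.097,.13)])
print("mill loc",loc([.569,-.123]))
g=cv2.resize(f[150:420,290:480],None,fx=3,fy=2.2);cv2.imwrite("pics/w1c.png",g[:,:,::-1])
E
```

```text
front top outer left [0.4793 0.1077 0.092 ]
front top outer [ 0.4976 -0.0784  0.092 ]
cabinet L [0.6291 0.1243 0.105 ]
cab [ 0.6575 -0.0677  0.105 ]
lip L [ 0.4745 -0.0112  0.073 ]
lip R [ 0.48   -0.0696  0.073 ]
div1 f [0.5056 0.0074 0.043 ]
div1 b [0.6093 0.0182 0.043 ]
div2 f [ 0.5149 -0.0726  0.043 ]
div2 b [ 0.6243 -0.0612  0.043 ]
spice far top [0.549  0.0589 0.076 ]
spice2 top [ 0.5631 -0.0247  0.076 ]
board edge [0.4518 0.2597 0.015 ]
front [-0.2644  0.1509]
front [-0.2654 -0.036 ]
cabinet L [-0.1136  0.1519]
cab [-0.1053 -0.0419]
lip [-0.2814  0.0332]
lip [-0.2821 -0.0255]
div1 f [-0.2486  0.0484]
div1 b [-0.1443  0.0485]
div2 f [-0.2476 -0.0321]
div2 b [-0.1377 -0.032 ]
mill loc [-0.19904563 -0.08778642]
```

View pics/w1c.png

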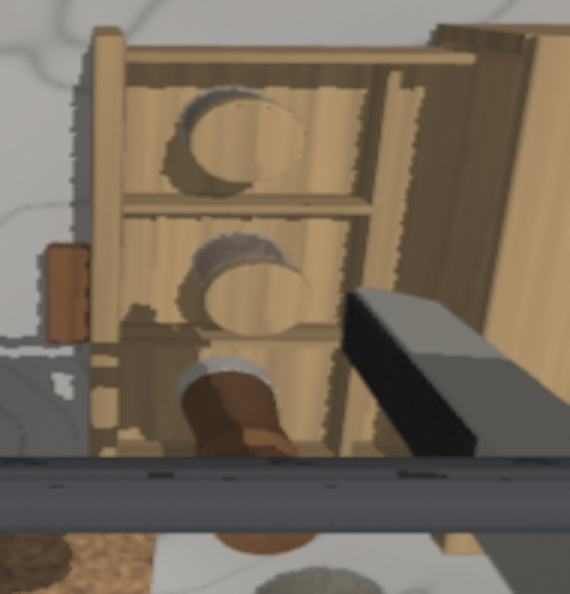

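```bash
python3 go.py 0.568 -0.122 0.25 0.10
```

```text
clock 3.1 tcp [0.4851 0.0517 0.2884] jaw 0.103 open 0.0932 F [0.1 0.6 0.3] q [ 0.05 -0.31  1.72 -0.    1.73 -0.05]
t [-0.1813  0.0647  0.0383] w [-0.0006 -0.      0.0025]
```

Request:
apply_moves([
  {"tx": -0.04,"ty": 0.014,"tz": 0,"wx": 0,"wy": 0,"wz": 0},
  {"tx": -0.085,"ty": 0.03,"tz": 0,"wx": 0,"wy": 0,"wz": 0},
  {"tx": -0.13,"ty": 0.046,"tz": 0,"wx": 0,"wy": 0,"wz": 0},
  {"tx": -0.165,"ty": 0.059,"tz": 0.02,"wx": 0,"wy": 0,"wz": 0},
  {"tx": -0.181,"ty": 0.065,"tz": 0.05,"wx": 0,"wy": 0,"wz": 0},
])

```text
clock: 3.6
tcp_pos: [0.5698, -0.1211, 0.2393]
tool_rot: [[-0.105, 0.994, 0.002], [0.994, 0.105, -0.001], [-0.001, 0.002, -1.0]]
wrist_force: [0.5, 0.6, -0.8]
opening: 0.0931
```

```bash
python3 - <<'E'
from h import *
s=get_state();f=grab_frame("wrist");cv2.imwrite("pics/w2.png",f[:,:,::-1])
ft=grab_frame("top");cv2.imwrite("pics/t2.png",cv2.resize(ft[120:280,260:460],None,fx=4,fy=3.7)[:,:,::-1])
r=silhouettes("wrist","mill");print([(x["confidence"],x["box"]) for x in r])
E
python3 go.py 0.568 -0.122 0.112 0.10
```

```text
[(0.8, [295.1, 193.4, 343.3, 273.3])]
clock 3.75 tcp [ 0.568 -0.119  0.237] jaw 0.106 open 0.0933 F [0.3 0.6 0.5] q [-0.25 -0.09  1.62  0.    1.62 -0.36]
t [-3.20e-03  1.00e-04  1.25e-01] w [-0.0031 -0.0014  0.0057]
```

View pics/w2.png

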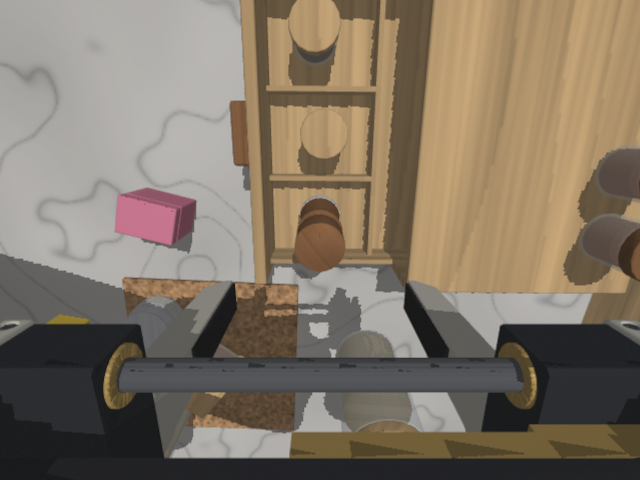

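The mill's head is at (320,247), centred between the fingers, with the dividers at rows 89, 177 and 258.

```bash
python3 - <<'E'
from h import *
c=cam("wrist")
i,W=c
for u,v,z in [(320,248,.150),(321,206,.02),(268,89,.043),(268,177,.043),(376,89,.043),(372,177,.043),(392,258,.043),(272,258,.043),(323,133,.076),(314,26,.076),(258,200,.092),(248,20,.092)]:
    print(u,v,np.round(atz(c,u,v,z),4))
o=cam("top")
print(tri([ray(c,320,247),ray(o,386.5,203.5),])) 
E
```

```text
320 248 [ 0.5675 -0.1195  0.15  ]
321 206 [ 0.5674 -0.1098  0.02  ]
268 89 [0.5017 0.0064 0.043 ]
268 177 [ 0.5069 -0.0802  0.043 ]
376 89 [0.6089 0.0177 0.043 ]
372 177 [ 0.618  -0.0684  0.043 ]
392 258 [ 0.6548 -0.1571  0.043 ]
272 258 [ 0.5171 -0.1719  0.043 ]
323 133 [ 0.5607 -0.0301  0.076 ]
314 26 [0.5435 0.0562 0.076 ]
258 200 [ 0.506  -0.0969  0.092 ]
248 20 [0.4902 0.0502 0.092 ]
(array([ 0.56733517, -0.1197571 ,  0.14566969]), [np.float64(0.00038589471740935324), np.float64(0.00038589471740933145)])
```

Request:
apply_moves([
  {"tx": -0.001,"ty": 0,"tz": 0.04,"wx": 0,"wy": 0,"wz": 0},
  {"tx": -0.001,"ty": 0,"tz": 0.08,"wx": 0,"wy": 0,"wz": 0},
  {"tx": -0.001,"ty": 0,"tz": 0.11,"wx": 0,"wy": 0,"wz": 0},
  {"tx": -0.001,"ty": 0,"tz": 0.125,"wx": 0,"wy": 0,"wz": 0},
  {"tx": -0.001,"ty": 0,"tz": 0.125,"wx": 0,"wy": 0,"wz": 0},
])

```text
clock: 4.25
tcp_pos: [0.5682, -0.1194, 0.1135]
tool_rot: [[-0.107, 0.994, -0.001], [0.994, 0.107, 0.0], [0.001, -0.001, -1.0]]
wrist_force: [-0.5, 0.4, 0.5]
opening: 0.0931
```

Request:
apply_moves([
  {"tx": 0,"ty": 0,"tz": 0,"wx": 0,"wy": 0,"wz": 0},
  {"tx": 0,"ty": 0,"tz": 0,"wx": 0,"wy": 0,"wz": 0},
  {"tx": 0,"ty": 0,"tz": 0,"wx": 0,"wy": 0,"wz": 0},
  {"tx": 0,"ty": 0,"tz": 0,"wx": 0,"wy": 0,"wz": 0},
  {"tx": 0,"ty": 0,"tz": 0,"wx": 0,"wy": 0,"wz": 0},
], grip=1.0, newtons=25.0)

```text
clock: 4.75
tcp_pos: [0.5687, -0.1207, 0.1141]
tool_rot: [[-0.106, 0.994, 0.001], [0.994, 0.106, -0.0], [-0.0, 0.0, -1.0]]
wrist_force: [-0.1, -0.5, -0.1]
opening: 0.0576
```

Request:
apply_moves([
  {"tx": 0,"ty": 0,"tz": 0,"wx": 0,"wy": 0,"wz": 0},
  {"tx": 0,"ty": 0,"tz": 0,"wx": 0,"wy": 0,"wz": 0},
  {"tx": 0,"ty": 0,"tz": 0,"wx": 0,"wy": 0,"wz": 0},
  {"tx": 0,"ty": 0,"tz": 0,"wx": 0,"wy": 0,"wz": 0},
  {"tx": 0,"ty": 0,"tz": 0,"wx": 0,"wy": 0,"wz": 0},
])

```text
clock: 5.25
tcp_pos: [0.5685, -0.1207, 0.1136]
tool_rot: [[-0.106, 0.994, -0.0], [0.994, 0.106, -0.0], [-0.0, -0.0, -1.0]]
wrist_force: [0.3, -1.2, -0.2]
opening: 0.0417
```

Request:
apply_moves([
  {"tx": 0,"ty": 0,"tz": -0.01,"wx": 0,"wy": 0,"wz": 0},
  {"tx": 0,"ty": 0,"tz": -0.03,"wx": 0,"wy": 0,"wz": 0},
  {"tx": 0,"ty": 0,"tz": -0.06,"wx": 0,"wy": 0,"wz": 0},
  {"tx": 0,"ty": 0,"tz": -0.09,"wx": 0,"wy": 0,"wz": 0},
  {"tx": 0,"ty": 0,"tz": -0.115,"wx": 0,"wy": 0,"wz": 0},
])

```text
clock: 5.75
tcp_pos: [0.5685, -0.1207, 0.231]
tool_rot: [[-0.106, 0.994, 0.001], [0.994, 0.106, -0.0], [-0.0, 0.001, -1.0]]
wrist_force: [-0.1, -0.2, -1.1]
opening: 0.0416
```

```bash
python3 - <<'E'
from h import *
f=grab_frame("scene");cv2.imwrite("pics/s3.png",f[:,:,::-1])
E
python3 go.py 0.471 0.339 0.228 0.10
```

```text
clock 5.8 tcp [ 0.5695 -0.1209  0.2353] jaw 0.106 open 0.0419 F [-1.3 -0.   2.6] q [-0.25 -0.09  1.63  0.    1.6  -0.36]
t [ 0.4677 -0.0493  0.0061] w [0.0054 0.0019 0.006 ]
```

View pics/s3.png

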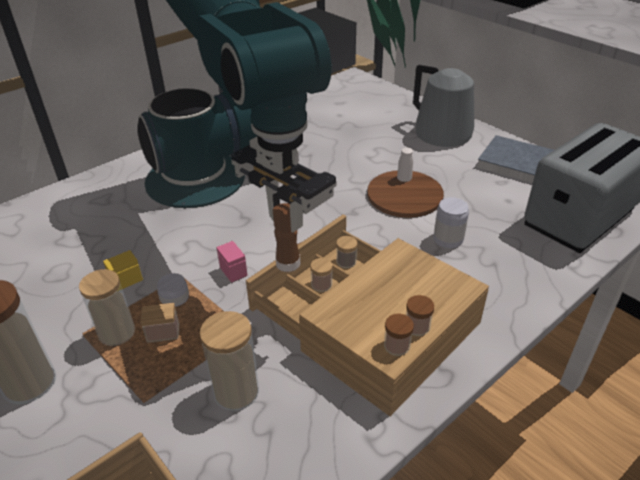

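The mill is lifted and held, with its foot at (288,262) above the compartment, which is now free. Next is the carry to the board.

Request:
apply_moves([
  {"tx": 0.015,"ty": -0.002,"tz": 0,"wx": 0,"wy": 0,"wz": 0},
  {"tx": 0.045,"ty": -0.005,"tz": 0,"wx": 0,"wy": 0,"wz": 0},
  {"tx": 0.08,"ty": -0.009,"tz": 0,"wx": 0,"wy": 0,"wz": 0},
  {"tx": 0.12,"ty": -0.013,"tz": 0,"wx": 0,"wy": 0,"wz": 0},
  {"tx": 0.16,"ty": -0.017,"tz": 0,"wx": 0,"wy": 0,"wz": 0},
])

```text
clock: 6.3
tcp_pos: [0.5334, 0.0385, 0.2273]
tool_rot: [[-0.105, 0.994, -0.002], [0.994, 0.105, 0.0], [0.0, -0.002, -1.0]]
wrist_force: [0.8, 0.1, -2.7]
opening: 0.0417
```

Request:
apply_moves([
  {"tx": 0.04,"ty": -0.004,"tz": 0,"wx": 0,"wy": 0,"wz": 0},
  {"tx": 0.08,"ty": -0.008,"tz": 0,"wx": 0,"wy": 0,"wz": 0},
  {"tx": 0.12,"ty": -0.013,"tz": 0,"wx": 0,"wy": 0,"wz": 0},
  {"tx": 0.16,"ty": -0.017,"tz": 0,"wx": 0,"wy": 0,"wz": 0},
  {"tx": 0.195,"ty": -0.02,"tz": 0,"wx": 0,"wy": 0,"wz": 0},
])

```text
clock: 6.8
tcp_pos: [0.4925, 0.2306, 0.2274]
tool_rot: [[-0.107, 0.994, -0.001], [0.994, 0.107, -0.0], [-0.0, -0.001, -1.0]]
wrist_force: [1.0, -0.7, -1.7]
opening: 0.042
```

Request:
apply_moves([
  {"tx": 0.035,"ty": -0.004,"tz": 0,"wx": 0,"wy": 0,"wz": 0},
  {"tx": 0.065,"ty": -0.007,"tz": 0,"wx": 0,"wy": 0,"wz": 0},
  {"tx": 0.09,"ty": -0.01,"tz": 0,"wx": 0,"wy": 0,"wz": 0},
  {"tx": 0.107,"ty": -0.012,"tz": 0,"wx": 0,"wy": 0,"wz": 0},
  {"tx": 0.112,"ty": -0.012,"tz": 0,"wx": 0,"wy": 0,"wz": 0},
])

```text
clock: 7.3
tcp_pos: [0.4694, 0.3398, 0.2277]
tool_rot: [[-0.107, 0.994, -0.001], [0.994, 0.107, -0.001], [-0.0, -0.001, -1.0]]
wrist_force: [0.2, 0.8, -2.5]
opening: 0.0416
```

```bash
python3 - <<'E'
from h import *
s=get_state();f=grab_frame("wrist");cv2.imwrite("pics/w4.png",f[:,:,::-1])
f=grab_frame("top");cv2.imwrite("pics/t4.png",f[:,:,::-1])
f=grab_frame("scene");cv2.imwrite("pics/s4.png",cv2.resize(f[80:260,340:540],None,fx=4,fy=3.3)[:,:,::-1])
E
python3 go.py 0.471 0.339 0.111 0.10
```

```text
clock 7.45 tcp [0.4704 0.3381 0.2283] jaw 0.106 open 0.0417 F [-0.1 -0.9 -1.6] q [ 0.58 -0.09  1.64 -0.    1.6   0.47]
t [0.0009 0.0007 0.1173] w [-0.0004  0.0005  0.006 ]
```

View pics/w4.png

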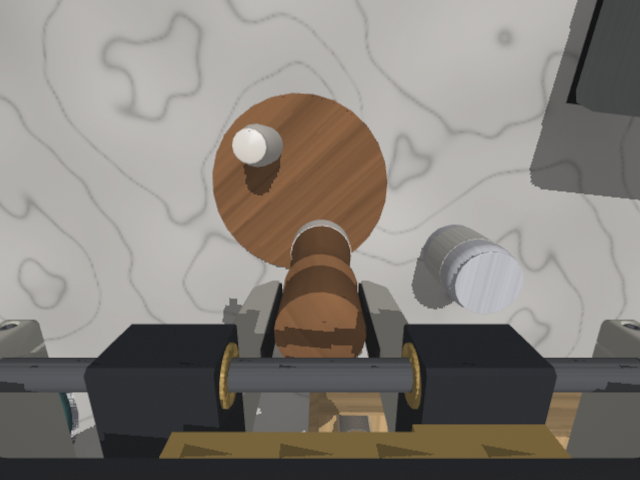

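View pics/s4.png

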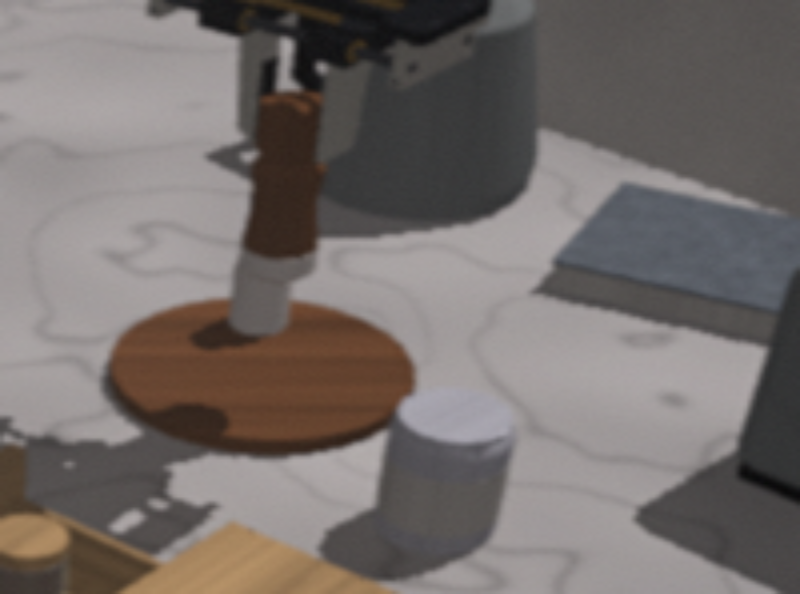

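The wrist view shows the board spanning (213..387, 92..268) with the salt at (257,148). The mill hangs upright over the near side of the board, clear of the salt.

```bash
python3 - <<'E'
from h import *
c=cam("wrist")
for u,v in [(213,180),(387,180),(300,92),(300,268)]: print(np.round(atz(c,u,v,.015),4))
print("salt top",atz(c,249,147,.103))
E
```

```text
[0.3454 0.3643 0.015 ]
[0.5416 0.3852 0.015 ]
[0.4354 0.4661 0.015 ]
[0.4529 0.2683 0.015 ]
salt top [0.40231382 0.40800464 0.103     ]
```

Request:
apply_moves([
  {"tx": 0.005,"ty": -0.002,"tz": 0.03,"wx": 0,"wy": 0,"wz": 0},
  {"tx": 0.005,"ty": -0.002,"tz": 0.065,"wx": 0,"wy": 0,"wz": 0},
  {"tx": 0.005,"ty": -0.002,"tz": 0.092,"wx": 0,"wy": 0,"wz": 0},
  {"tx": 0.005,"ty": -0.002,"tz": 0.106,"wx": 0,"wy": 0,"wz": 0},
  {"tx": 0.005,"ty": -0.002,"tz": 0.112,"wx": 0,"wy": 0,"wz": 0},
])

```text
clock: 7.95
tcp_pos: [0.4679, 0.3424, 0.1156]
tool_rot: [[-0.105, 0.994, -0.001], [0.994, 0.105, -0.001], [-0.001, -0.001, -1.0]]
wrist_force: [0.4, -0.1, -1.7]
opening: 0.0414
```

Request:
apply_moves([
  {"tx": 0,"ty": 0,"tz": 0.001,"wx": 0,"wy": 0,"wz": 0},
  {"tx": 0,"ty": 0,"tz": 0.002,"wx": 0,"wy": 0,"wz": 0},
  {"tx": 0,"ty": 0,"tz": 0.0025,"wx": 0,"wy": 0,"wz": 0},
])

```text
clock: 8.25
tcp_pos: [0.4684, 0.3435, 0.1154]
tool_rot: [[-0.106, 0.994, 0.001], [0.994, 0.106, 0.001], [0.001, 0.002, -1.0]]
wrist_force: [0.4, 0.5, -1.6]
opening: 0.0418
```

Request:
apply_moves([
  {"tx": 0,"ty": 0,"tz": 0.001,"wx": 0,"wy": 0,"wz": 0},
  {"tx": 0,"ty": 0,"tz": 0.002,"wx": 0,"wy": 0,"wz": 0},
  {"tx": 0,"ty": 0,"tz": 0.002,"wx": 0,"wy": 0,"wz": 0},
])

```text
clock: 8.55
tcp_pos: [0.4679, 0.3433, 0.1122]
tool_rot: [[-0.106, 0.994, 0.0], [0.994, 0.106, 0.0], [0.0, 0.0, -1.0]]
wrist_force: [0.1, 0.5, -1.6]
opening: 0.0416
```

```bash
python3 go.py 0.471 0.339 0.1105
```

```text
clock 8.55 tcp [0.4679 0.3433 0.1122] jaw 0.106 open 0.0416 F [ 0.1  0.5 -1.6] q [ 0.59 -0.04  1.78 -0.    1.41  0.48]
t [-0.0046  0.0026  0.0017] w [ 0. -0.  0.]
```

Request:
apply_moves([
  {"tx": 0,"ty": 0,"tz": 0.001,"wx": 0,"wy": 0,"wz": 0},
  {"tx": 0,"ty": 0,"tz": 0.001,"wx": 0,"wy": 0,"wz": 0},
])

```text
clock: 8.75
tcp_pos: [0.4679, 0.3433, 0.111]
tool_rot: [[-0.106, 0.994, -0.0], [0.994, 0.106, -0.0], [-0.0, -0.0, -1.0]]
wrist_force: [1.1, 0.5, -2.1]
opening: 0.0418
```

Request:
apply_moves([
  {"tx": 0,"ty": 0,"tz": 0.001,"wx": 0,"wy": 0,"wz": 0},
  {"tx": 0,"ty": 0,"tz": 0.001,"wx": 0,"wy": 0,"wz": 0},
])

```text
clock: 8.95
tcp_pos: [0.468, 0.3434, 0.1106]
tool_rot: [[-0.106, 0.994, 0.0], [0.994, 0.106, 0.0], [0.0, 0.0, -1.0]]
wrist_force: [-0.8, 0.0, 2.7]
opening: 0.0418
```

The force flipped to +2.7 N, so the foot is on the board. Now I release.

Request:
apply_moves([
  {"tx": 0,"ty": 0,"tz": 0,"wx": 0,"wy": 0,"wz": 0},
  {"tx": 0,"ty": 0,"tz": 0,"wx": 0,"wy": 0,"wz": 0},
  {"tx": 0,"ty": 0,"tz": 0,"wx": 0,"wy": 0,"wz": 0},
  {"tx": 0,"ty": 0,"tz": 0,"wx": 0,"wy": 0,"wz": 0},
  {"tx": 0,"ty": 0,"tz": 0,"wx": 0,"wy": 0,"wz": 0},
], grip=-0.6)

```text
clock: 9.45
tcp_pos: [0.4679, 0.3433, 0.1101]
tool_rot: [[-0.106, 0.994, -0.0], [0.994, 0.106, -0.0], [-0.0, -0.0, -1.0]]
wrist_force: [-1.0, 0.1, 0.4]
opening: 0.0735
```

Request:
apply_moves([
  {"tx": 0,"ty": 0,"tz": -0.01,"wx": 0,"wy": 0,"wz": 0},
  {"tx": 0,"ty": 0,"tz": -0.035,"wx": 0,"wy": 0,"wz": 0},
  {"tx": 0,"ty": 0,"tz": -0.065,"wx": 0,"wy": 0,"wz": 0},
  {"tx": 0,"ty": 0,"tz": -0.1,"wx": 0,"wy": 0,"wz": 0},
  {"tx": 0,"ty": 0,"tz": -0.13,"wx": 0,"wy": 0,"wz": 0},
])

```text
clock: 9.95
tcp_pos: [0.4679, 0.3433, 0.2429]
tool_rot: [[-0.106, 0.994, 0.001], [0.994, 0.106, 0.001], [0.001, 0.001, -1.0]]
wrist_force: [0.9, -0.5, 0.2]
opening: 0.0745
```

```bash
python3 - <<'E'
from h import *
f=grab_frame("wrist");cv2.imwrite("pics/w5.png",f[:,:,::-1])
f=grab_frame("top");cv2.imwrite("pics/t5.png",f[:,:,::-1])
f=grab_frame("scene");cv2.imwrite("pics/s5.png",f[:,:,::-1])
E
python3 go.py 0.4467 -0.3538 0.24 -0.55
```

```text
clock 10.1 tcp [0.4684 0.3436 0.243 ] jaw 0.106 open 0.0743 F [ 0.6 -0.6 -1.2] q [ 0.59 -0.1   1.62 -0.    1.62  0.48]
t [-0.6912 -0.0954  0.0014] w [ 0.0028 -0.0029  0.656 ]
```

View pics/s5.png

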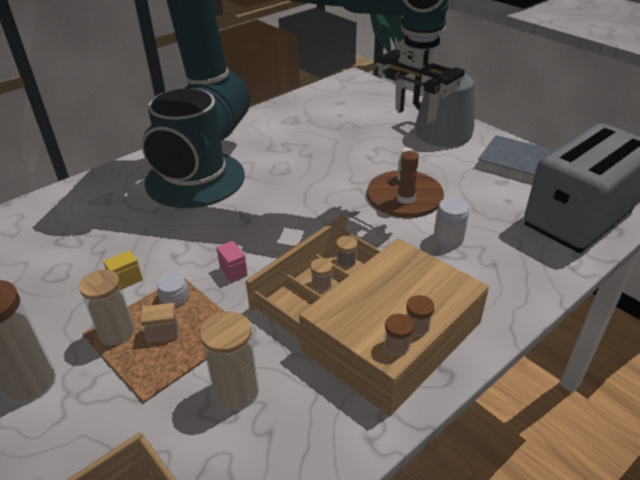

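View pics/w5.png

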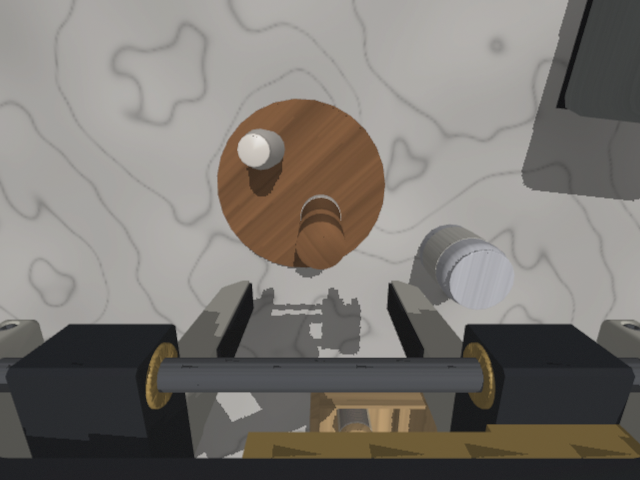

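The mill stands upright on the board: foot at (407,198) in the scene view and (321,208) in the wrist view, with the salt untouched. Next I go to the jar.

Request:
apply_moves([
  {"tx": -0.04,"ty": -0.005,"tz": 0,"wx": 0,"wy": 0,"wz": 0.05},
  {"tx": -0.088,"ty": -0.012,"tz": 0,"wx": 0,"wy": 0,"wz": 0.1},
  {"tx": -0.136,"ty": -0.019,"tz": 0,"wx": 0,"wy": 0,"wz": 0.15},
  {"tx": -0.184,"ty": -0.025,"tz": 0,"wx": 0,"wy": 0,"wz": 0.2},
  {"tx": -0.232,"ty": -0.032,"tz": 0,"wx": 0,"wy": 0,"wz": 0.25},
])

```text
clock: 10.6
tcp_pos: [0.4599, 0.1075, 0.2394]
tool_rot: [[0.145, 0.989, -0.001], [0.989, -0.145, -0.0], [-0.0, -0.001, -1.0]]
wrist_force: [0.7, -0.3, -0.1]
opening: 0.0745
```

```bash
python3 go.py 0.4467 -0.3538 0.24 -0.55
```

```text
clock 10.6 tcp [0.4599 0.1075 0.2394] jaw -0.146 open 0.0745 F [ 0.7 -0.3 -0.1] q [ 0.18 -0.34  1.83 -0.    1.66  0.32]
t [-0.4583  0.0539 -0.0005] w [-7.000e-04  4.000e-04  4.044e-01]
```

Request:
apply_moves([
  {"tx": -0.045,"ty": 0.005,"tz": 0,"wx": 0,"wy": 0,"wz": 0.06},
  {"tx": -0.092,"ty": 0.011,"tz": 0,"wx": 0,"wy": 0,"wz": 0.14},
  {"tx": -0.14,"ty": 0.016,"tz": 0,"wx": 0,"wy": 0,"wz": 0.22},
  {"tx": -0.188,"ty": 0.022,"tz": 0,"wx": 0,"wy": 0,"wz": 0.31},
  {"tx": -0.236,"ty": 0.028,"tz": 0,"wx": 0,"wy": 0,"wz": 0.4},
])

```text
clock: 11.1
tcp_pos: [0.4537, -0.1302, 0.2396]
tool_rot: [[0.521, 0.854, -0.0], [0.854, -0.521, 0.0], [-0.0, -0.0, -1.0]]
wrist_force: [0.5, 0.2, -0.3]
opening: 0.0748
```

```bash
python3 go.py 0.4467 -0.3538 0.24 -0.55
```

```text
clock 11.1 tcp [ 0.4537 -0.1302  0.2396] jaw -0.548 open 0.0748 F [ 0.5  0.2 -0.3] q [-0.33 -0.34  1.83  0.    1.66  0.21]
t [-0.1945  0.1105 -0.0004] w [-0.0005  0.0001  0.0022]
```

Request:
apply_moves([
  {"tx": -0.042,"ty": 0.024,"tz": 0,"wx": 0,"wy": 0,"wz": 0},
  {"tx": -0.085,"ty": 0.048,"tz": 0,"wx": 0,"wy": 0,"wz": 0},
  {"tx": -0.128,"ty": 0.072,"tz": 0,"wx": 0,"wy": 0,"wz": 0},
  {"tx": -0.165,"ty": 0.093,"tz": 0,"wx": 0,"wy": 0,"wz": 0},
  {"tx": -0.194,"ty": 0.11,"tz": 0,"wx": 0,"wy": 0,"wz": 0},
])

```text
clock: 11.6
tcp_pos: [0.4473, -0.3536, 0.2391]
tool_rot: [[0.519, 0.855, -0.001], [0.855, -0.519, 0.001], [0.0, -0.001, -1.0]]
wrist_force: [0.6, -0.5, 1.4]
opening: 0.0744
```

```bash
cat > jr.py <<'E'
from h import *
import pickle,sys
tag=sys.argv[1]
s=get_state();f=grab_frame("wrist");cv2.imwrite(f"pics/{tag}.png",f[:,:,::-1])
r=silhouettes("wrist","jar");pickle.dump((s,f,r),open(tag+".pkl","wb"));c=cam("wrist",s)
for x in r:
    b=x["box"];print(round(x["confidence"],2),np.round(b),np.round(atz(c,(b[0]+b[2])/2,(b[1]+b[3])/2,.04),3))
    try:
        p,i=fit(box(.062,.042,0,.062)+[0,0,.008],[(c,x["region"])],[.4467,-.3538,10.2],yaw=True);print(np.round(p,4),i)
    except Exception as e:print(e)
go=__import__("go").go
go(.4467,-.3538,.036,-.55)
E
python3 jr.py w6
```

```text
0.77 [106.  27. 202. 108.] [ 0.385 -0.138  0.04 ]
[ 0.4467 -0.3538 10.2   ] [np.float64(0.0)]
0.76 [300. 187. 343. 251.] [ 0.447 -0.357  0.04 ]
[ 0.4475 -0.3539 10.0539] [np.float64(0.9627447297995211)]
0.63 [132. 249. 208. 324.] [ 0.248 -0.333  0.04 ]
[ 0.4467 -0.3538 10.2   ] [np.float64(0.0)]
0.56 [255.   0. 329.  48.] [ 0.522 -0.178  0.04 ]
[ 0.4467 -0.3538 10.2   ] [np.float64(0.0)]
clock 11.7 tcp [ 0.4472 -0.3543  0.2384] jaw -0.547 open 0.0743 F [ 0.   0.3 -0.2] q [-0.71 -0.11  1.64 -0.    1.62 -0.17]
t [ 2.000e-04 -2.000e-04  2.024e-01] w [-0.0025  0.0002  0.0029]
```

View pics/w6.png

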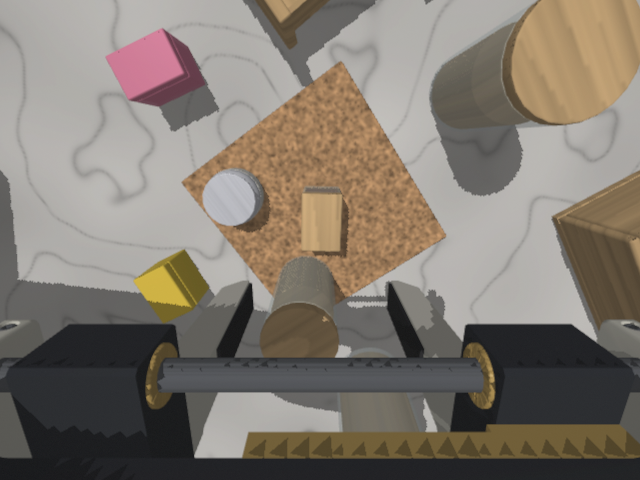

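The jar at (322,220) sits squarely between the fingers, with the tin at (233,198) and the canister at (300,330) clear. The wrist fit gives (0.4475, -0.3539), which agrees with the two fixed views. Now I descend.

Request:
apply_moves([
  {"tx": 0,"ty": 0,"tz": 0.045,"wx": 0,"wy": 0,"wz": 0.015},
  {"tx": 0,"ty": 0,"tz": 0.09,"wx": 0,"wy": 0,"wz": 0.015},
  {"tx": 0,"ty": 0,"tz": 0.135,"wx": 0,"wy": 0,"wz": 0.015},
  {"tx": 0,"ty": 0,"tz": 0.175,"wx": 0,"wy": 0,"wz": 0.015},
  {"tx": 0,"ty": 0,"tz": 0.202,"wx": 0,"wy": 0,"wz": 0.015},
])

```text
clock: 12.2
tcp_pos: [0.447, -0.3496, 0.0345]
tool_rot: [[0.53, 0.848, -0.003], [0.848, -0.53, 0.002], [0.001, -0.004, -1.0]]
wrist_force: [-0.0, -0.6, -0.3]
opening: 0.0747
```

Request:
apply_moves([
  {"tx": 0,"ty": 0,"tz": 0,"wx": 0,"wy": 0,"wz": 0},
  {"tx": 0,"ty": 0,"tz": 0,"wx": 0,"wy": 0,"wz": 0},
  {"tx": 0,"ty": 0,"tz": 0,"wx": 0,"wy": 0,"wz": 0},
  {"tx": 0,"ty": 0,"tz": 0,"wx": 0,"wy": 0,"wz": 0},
  {"tx": 0,"ty": 0,"tz": 0,"wx": 0,"wy": 0,"wz": 0},
], grip=1.0, newtons=25.0)

```text
clock: 12.7
tcp_pos: [0.4488, -0.3517, 0.0396]
tool_rot: [[0.53, 0.848, 0.002], [0.848, -0.53, -0.001], [-0.0, 0.002, -1.0]]
wrist_force: [-0.9, 0.5, 6.9]
opening: 0.042
```

Request:
apply_moves([
  {"tx": 0,"ty": 0,"tz": 0,"wx": 0,"wy": 0,"wz": 0},
  {"tx": 0,"ty": 0,"tz": 0,"wx": 0,"wy": 0,"wz": 0},
  {"tx": 0,"ty": 0,"tz": 0,"wx": 0,"wy": 0,"wz": 0},
])

```text
clock: 13.0
tcp_pos: [0.4488, -0.3517, 0.0396]
tool_rot: [[0.53, 0.848, 0.002], [0.848, -0.53, -0.001], [-0.0, 0.002, -1.0]]
wrist_force: [-0.4, 1.4, 6.4]
opening: 0.0414
```

```bash
python3 go.py 0.4475 -0.3539 0.16 -0.56
```

```text
clock 13.0 tcp [ 0.4488 -0.3517  0.0396] jaw -0.559 open 0.0414 F [-0.4  1.4  6.4] q [-0.71 -0.    1.87  0.    1.28 -0.15]
t [-0.0026  0.0003 -0.1204] w [0.002  0.0001 0.001 ]
```

```bash
python3 - <<'E'
from h import *
f=grab_frame("wrist");cv2.imwrite("pics/w7.png",f[:,:,::-1])
f=grab_frame("scene");cv2.imwrite("pics/s7.png",cv2.resize(f[200:400,50:300],None,fx=3.2,fy=3)[:,:,::-1])
s=get_state();print(s["wrist_force"],s["torque"],s["tcp_pos"])
E
```

```text
[-0.32442245  0.67975542  7.13718569] [ 0.15415834  0.25947332 -0.07518286] [ 0.44876869 -0.35172642  0.03967391]
```

View pics/w7.png

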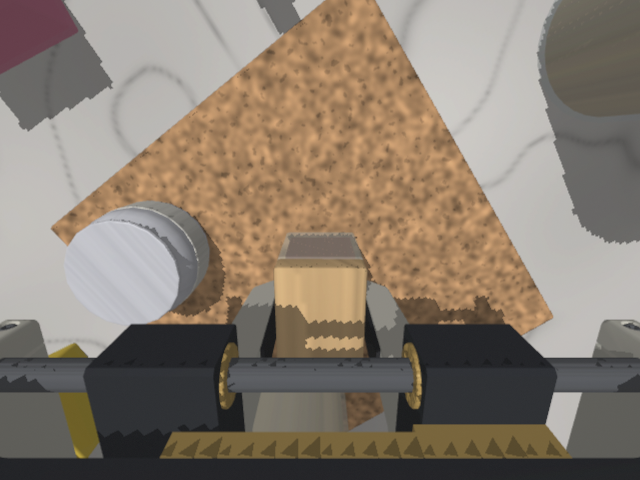

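View pics/s7.png

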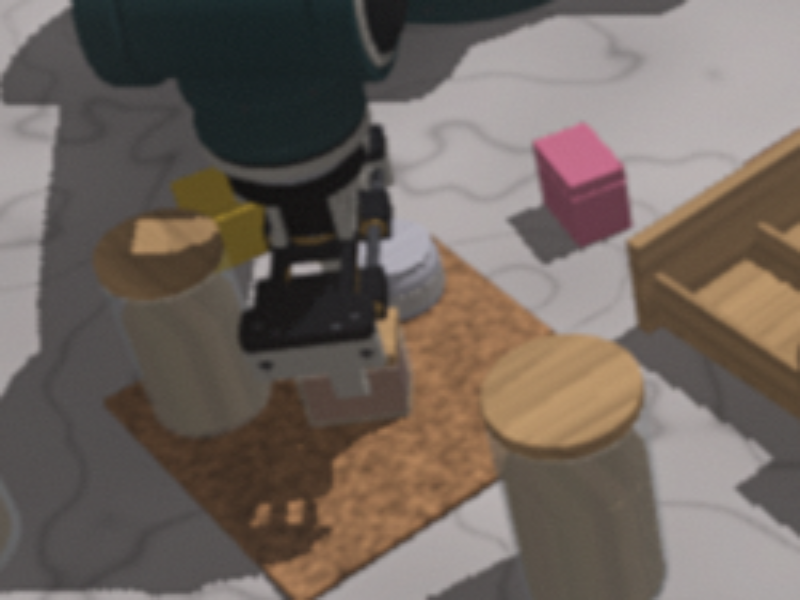

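The jar is held with no contact at the canister. The 6 N is the arm pressing the held jar onto the mat, because the grip closed about 3 mm above the commanded height. Now I lift and go to the bay.

Request:
apply_moves([
  {"tx": 0,"ty": 0,"tz": -0.012,"wx": 0,"wy": 0,"wz": 0},
  {"tx": 0,"ty": 0,"tz": -0.035,"wx": 0,"wy": 0,"wz": 0},
  {"tx": 0,"ty": 0,"tz": -0.065,"wx": 0,"wy": 0,"wz": 0},
  {"tx": 0,"ty": 0,"tz": -0.1,"wx": 0,"wy": 0,"wz": 0},
  {"tx": 0,"ty": 0,"tz": -0.13,"wx": 0,"wy": 0,"wz": 0},
])

```text
clock: 13.6
tcp_pos: [0.4481, -0.3513, 0.171]
tool_rot: [[0.53, 0.848, 0.001], [0.848, -0.53, -0.001], [-0.0, 0.001, -1.0]]
wrist_force: [0.0, -0.4, -0.8]
opening: 0.0419
```

```bash
python3 go.py 0.567 -0.119 0.168 0.10
```

```text
clock 13.6 tcp [ 0.4481 -0.3513  0.171 ] jaw -0.559 open 0.0419 F [ 0.  -0.4 -0.8] q [-0.71 -0.1   1.73 -0.    1.5  -0.15]
t [ 0.26   -0.0224  0.0029] w [ 1.100e-03  6.000e-04 -6.591e-01]
```

Request:
apply_moves([
  {"tx": 0.015,"ty": -0.001,"tz": 0,"wx": 0,"wy": 0,"wz": -0.06},
  {"tx": 0.045,"ty": -0.004,"tz": 0,"wx": 0,"wy": 0,"wz": -0.14},
  {"tx": 0.08,"ty": -0.007,"tz": 0,"wx": 0,"wy": 0,"wz": -0.24},
  {"tx": 0.12,"ty": -0.01,"tz": 0,"wx": 0,"wy": 0,"wz": -0.34},
  {"tx": 0.16,"ty": -0.014,"tz": 0,"wx": 0,"wy": 0,"wz": -0.44},
])

```text
clock: 14.1
tcp_pos: [0.5216, -0.207, 0.1693]
tool_rot: [[0.115, 0.993, 0.001], [0.993, -0.115, -0.0], [-0.0, 0.001, -1.0]]
wrist_force: [0.5, -0.4, -1.8]
opening: 0.0418
```

```bash
python3 go.py 0.567 -0.119 0.168 0.10
```

```text
clock 14.1 tcp [ 0.5216 -0.207   0.1693] jaw -0.115 open 0.0418 F [ 0.5 -0.4 -1.8] q [-0.42 -0.12  1.75  0.    1.5  -0.31]
t [0.0926 0.035  0.0013] w [ 0.0008  0.0003 -0.2155]
```

Request:
apply_moves([
  {"tx": 0.03,"ty": 0.011,"tz": 0,"wx": 0,"wy": 0,"wz": -0.08},
  {"tx": 0.058,"ty": 0.022,"tz": 0,"wx": 0,"wy": 0,"wz": -0.15},
  {"tx": 0.08,"ty": 0.03,"tz": 0,"wx": 0,"wy": 0,"wz": -0.2},
  {"tx": 0.0925,"ty": 0.035,"tz": 0,"wx": 0,"wy": 0,"wz": -0.215},
  {"tx": 0.0925,"ty": 0.035,"tz": 0,"wx": 0,"wy": 0,"wz": -0.215},
])

```text
clock: 14.6
tcp_pos: [0.5673, -0.1196, 0.1687]
tool_rot: [[-0.097, 0.995, 0.0], [0.995, 0.097, -0.0], [-0.0, 0.0, -1.0]]
wrist_force: [-0.1, -0.3, -0.8]
opening: 0.0417
```

```bash
python3 - <<'E'
from h import *
f=grab_frame("wrist");cv2.imwrite("pics/w8.png",f[:,:,::-1])
f=grab_frame("scene");cv2.imwrite("pics/s8.png",cv2.resize(f[180:360,220:420],None,fx=4,fy=3.3)[:,:,::-1])
E
python3 go.py 0.567 -0.119 0.053 0.10
```

```text
clock 14.7 tcp [ 0.5667 -0.121   0.1685] jaw 0.095 open 0.042 F [ 0.6  0.6 -1.5] q [-0.25 -0.07  1.72 -0.    1.5  -0.35]
t [0.002  0.0005 0.1155] w [-0.      0.0003 -0.005 ]
```

View pics/w8.png

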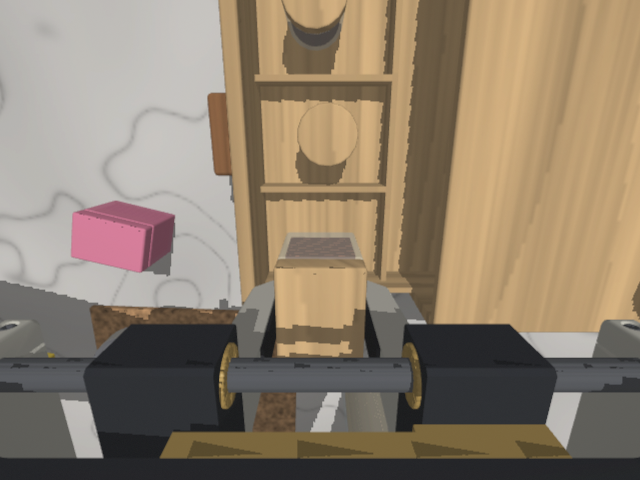

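View pics/s8.png

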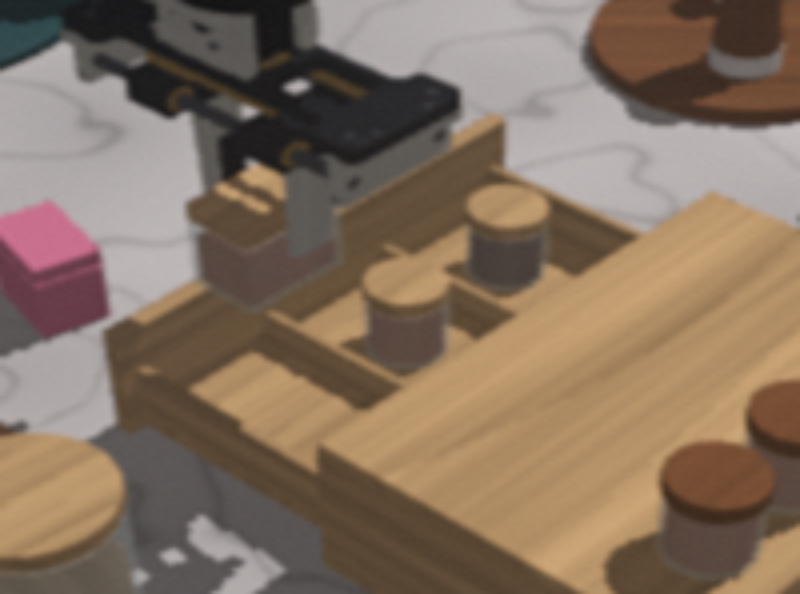

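The wrist view shows the held jar at (320,300), divider 2 at row 188 and the back wall at column 386. I check the bay position from these.

```bash
python3 - <<'E'
from h import *
f=cv2.imread("pics/w8.png");cv2.imwrite("pics/w8c.png",cv2.resize(f[60:310,200:440],None,fx=3.3,fy=2.4))
c=cam("wrist")
L=lambda p:Rz(.1).T@(np.array(p)-[.567,-.119,0])
for n,u,v,z in [("div1 back",390,78,.043),("div2 back",384,188,.043),("div2 front",262,188,.043),("front in top",258,100,.092),("front in low",266,230,.043),("backwall",381,240,.043),("side corner",410,288,.058),("div2 near edge",320,193,.043)]:
    p=atz(c,u,v,z);print(n,np.round(p,4),np.round(L(p),4))
E
```

```text
div1 back [0.61   0.0135 0.043 ] [0.056  0.1275 0.043 ]
div2 back [ 0.6184 -0.0737  0.043 ] [0.0557 0.0399 0.043 ]
div2 front [ 0.5119 -0.0839  0.043 ] [-0.0513  0.0405  0.043 ]
front in top [ 0.5144 -0.0174  0.092 ] [-0.0422  0.1064  0.092 ]
front in low [ 0.5172 -0.1216  0.043 ] [-0.0498  0.0023  0.043 ]
backwall [ 0.6229 -0.1211  0.043 ] [ 0.0554 -0.0077  0.043 ]
side corner [ 0.6527 -0.1597  0.058 ] [ 0.0812 -0.0491  0.058 ]
div2 near edge [ 0.563  -0.0834  0.043 ] [-0.0005  0.0358  0.043 ]
```

View pics/w8c.png

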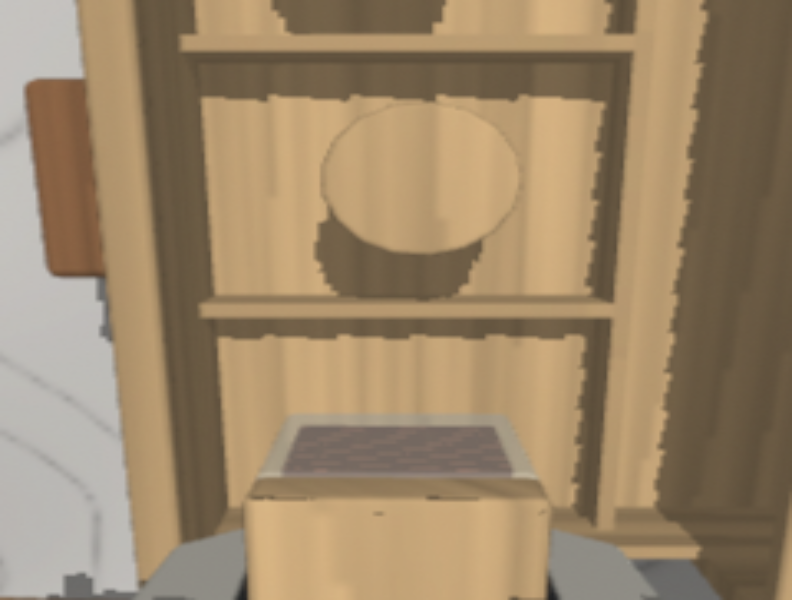

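Everything agrees to about 3 mm, and the jar has about 11 mm of room each side in y. I lower it.

Request:
apply_moves([
  {"tx": 0,"ty": 0.001,"tz": 0.025,"wx": 0,"wy": 0,"wz": 0},
  {"tx": 0,"ty": 0.001,"tz": 0.055,"wx": 0,"wy": 0,"wz": 0},
  {"tx": 0,"ty": 0.001,"tz": 0.082,"wx": 0,"wy": 0,"wz": 0},
  {"tx": 0,"ty": 0.001,"tz": 0.1,"wx": 0,"wy": 0,"wz": 0},
  {"tx": 0,"ty": 0.001,"tz": 0.111,"wx": 0,"wy": 0,"wz": 0},
])

```text
clock: 15.2
tcp_pos: [0.567, -0.1214, 0.0557]
tool_rot: [[-0.094, 0.996, -0.002], [0.996, 0.094, 0.0], [0.0, -0.002, -1.0]]
wrist_force: [0.2, 0.2, -1.2]
opening: 0.042
```

Request:
apply_moves([
  {"tx": 0,"ty": 0,"tz": 0.002,"wx": 0,"wy": 0,"wz": 0},
  {"tx": 0,"ty": 0,"tz": 0.004,"wx": 0,"wy": 0,"wz": 0},
  {"tx": 0,"ty": 0,"tz": 0.004,"wx": 0,"wy": 0,"wz": 0},
])

```text
clock: 15.5
tcp_pos: [0.5683, -0.1208, 0.0541]
tool_rot: [[-0.095, 0.995, 0.001], [0.995, 0.095, -0.0], [-0.0, 0.001, -1.0]]
wrist_force: [0.5, -1.1, -0.9]
opening: 0.0421
```

```bash
python3 - <<'E'
from h import *
f=grab_frame("wrist");cv2.imwrite("pics/w9.png",f[:,:,::-1])
f=grab_frame("scene");cv2.imwrite("pics/s9.png",cv2.resize(f[180:360,220:420],None,fx=4,fy=3.3)[:,:,::-1])
E
python3 go.py 0.567 -0.119 0.0496 0.10
```

```text
clock 15.6 tcp [ 0.5683 -0.1206  0.0541] jaw 0.096 open 0.0419 F [ 0.5  0.6 -0.2] q [-0.25  0.01  1.83 -0.    1.3  -0.35]
t [ 0.0017 -0.0012  0.0045] w [ 0.0012  0.0005 -0.0041]
```

View pics/w9.png

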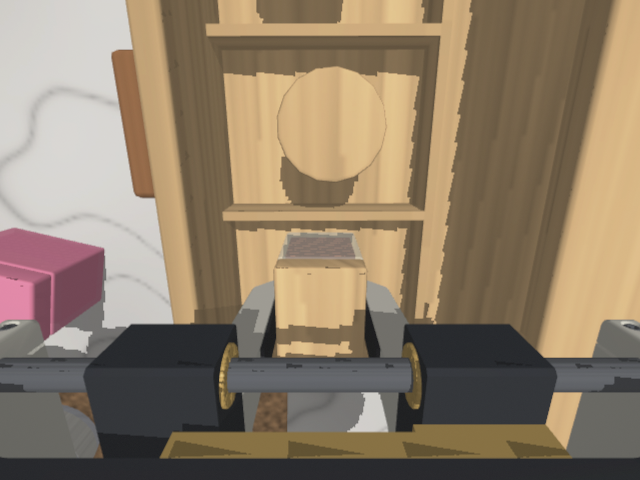

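View pics/s9.png

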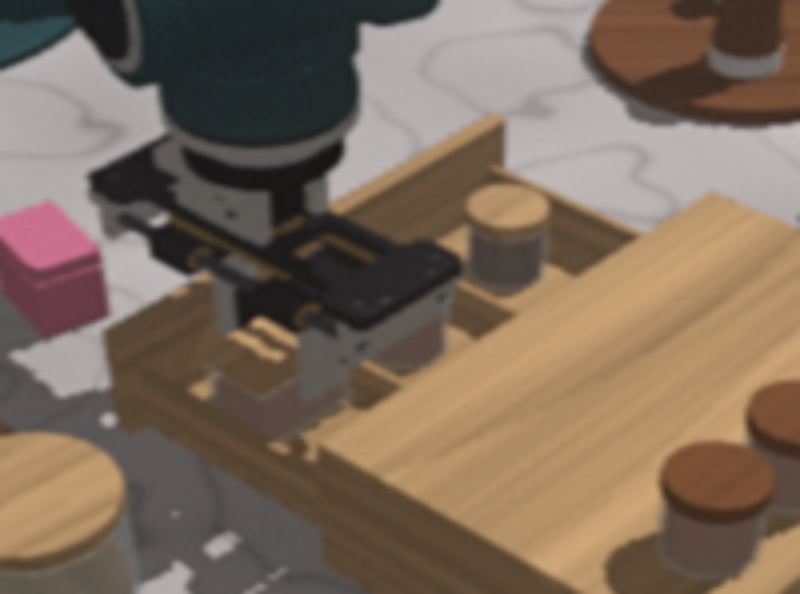

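The jar is inside the bay between divider 2 (row 213) and the side, a few mm above the floor. I lower it in small steps.

Request:
apply_moves([
  {"tx": 0,"ty": 0,"tz": 0.0015,"wx": 0,"wy": 0,"wz": 0},
  {"tx": 0,"ty": 0,"tz": 0.003,"wx": 0,"wy": 0,"wz": 0},
  {"tx": 0,"ty": 0,"tz": 0.003,"wx": 0,"wy": 0,"wz": 0},
])

```text
clock: 15.9
tcp_pos: [0.5678, -0.1204, 0.05]
tool_rot: [[-0.096, 0.995, -0.0], [0.995, 0.096, 0.0], [0.0, -0.0, -1.0]]
wrist_force: [-0.3, 0.9, -0.2]
opening: 0.042
```

Request:
apply_moves([
  {"tx": 0,"ty": 0,"tz": 0.001,"wx": 0,"wy": 0,"wz": 0},
  {"tx": 0,"ty": 0,"tz": 0.0015,"wx": 0,"wy": 0,"wz": 0},
  {"tx": 0,"ty": 0,"tz": 0.0015,"wx": 0,"wy": 0,"wz": 0},
])

```text
clock: 16.2
tcp_pos: [0.5684, -0.1204, 0.0496]
tool_rot: [[-0.096, 0.995, 0.001], [0.995, 0.096, -0.0], [-0.0, 0.001, -1.0]]
wrist_force: [-1.5, 1.6, 7.2]
opening: 0.0418
```

Contact at TCP z = 0.0496, as predicted for the floor. I release with a partial opening.

Request:
apply_moves([
  {"tx": 0,"ty": 0,"tz": -0.001,"wx": 0,"wy": 0,"wz": 0},
  {"tx": 0,"ty": 0,"tz": -0.001,"wx": 0,"wy": 0,"wz": 0},
  {"tx": 0,"ty": 0,"tz": -0.001,"wx": 0,"wy": 0,"wz": 0},
  {"tx": 0,"ty": 0,"tz": -0.001,"wx": 0,"wy": 0,"wz": 0},
  {"tx": 0,"ty": 0,"tz": -0.001,"wx": 0,"wy": 0,"wz": 0},
], grip=-0.25)

```text
clock: 16.7
tcp_pos: [0.5679, -0.1205, 0.0495]
tool_rot: [[-0.096, 0.995, -0.0], [0.995, 0.096, 0.0], [0.0, -0.0, -1.0]]
wrist_force: [0.5, 0.1, -0.2]
opening: 0.0585
```

Request:
apply_moves([
  {"tx": 0,"ty": 0,"tz": -0.01,"wx": 0,"wy": 0,"wz": 0},
  {"tx": 0,"ty": 0,"tz": -0.035,"wx": 0,"wy": 0,"wz": 0},
  {"tx": 0,"ty": 0,"tz": -0.07,"wx": 0,"wy": 0,"wz": 0},
  {"tx": 0,"ty": 0,"tz": -0.11,"wx": 0,"wy": 0,"wz": 0},
  {"tx": 0,"ty": 0,"tz": -0.14,"wx": 0,"wy": 0,"wz": 0},
])

```text
clock: 17.2
tcp_pos: [0.5681, -0.1205, 0.1931]
tool_rot: [[-0.096, 0.995, 0.002], [0.995, 0.096, -0.001], [-0.001, 0.002, -1.0]]
wrist_force: [0.2, -0.4, -0.4]
opening: 0.0578
```

```bash
python3 - <<'E'
from h import *
s=get_state();f=grab_frame("wrist");cv2.imwrite("pics/w10.png",f[:,:,::-1])
f=grab_frame("scene");cv2.imwrite("pics/s10.png",cv2.resize(f[180:360,220:420],None,fx=4,fy=3.3)[:,:,::-1])
c=cam("wrist",s)
for r in silhouettes("wrist","jar"):
    print(r["confidence"],r["box"])
    p,i=fit(box(.062,.042,0,.062)+[0,0,.018],[(c,r["region"])],[.567,-.12,16.7],yaw=True);print(p,i)
E
python3 go.py 0.45 -0.05 0.2 0.10
```

```text
0.81 [87.2, 194.0, 185.0, 264.8]
[ 0.567 -0.12  16.7  ] [np.float64(0.0)]
0.77 [293.1, 197.4, 344.9, 274.8]
[ 0.56795257 -0.12330772 16.84523208] [np.float64(0.9571922361074182)]
0.72 [42.3, 336.6, 70.1, 356.8]
[ 0.567 -0.12  16.7  ] [np.float64(0.0)]
clock 17.35 tcp [ 0.5686 -0.1206  0.1925] jaw 0.096 open 0.0581 F [-0.3  0.4 -0.8] q [-0.25 -0.08  1.68 -0.    1.54 -0.35]
t [ 0.0817 -0.1113 -0.008 ] w [ 0.0038  0.0014 -0.004 ]
```

View pics/w10.png

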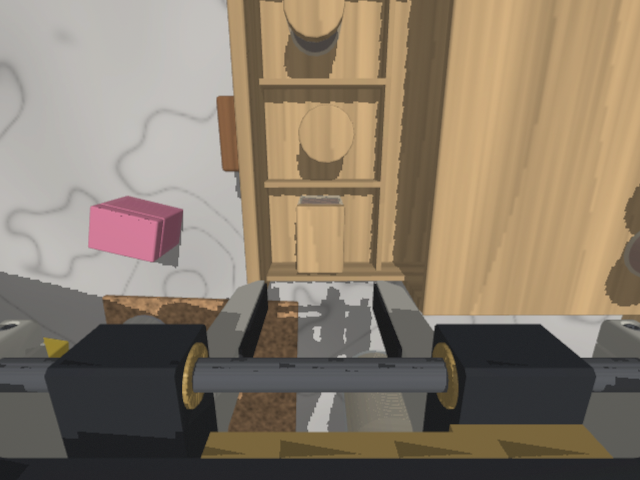

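View pics/s10.png

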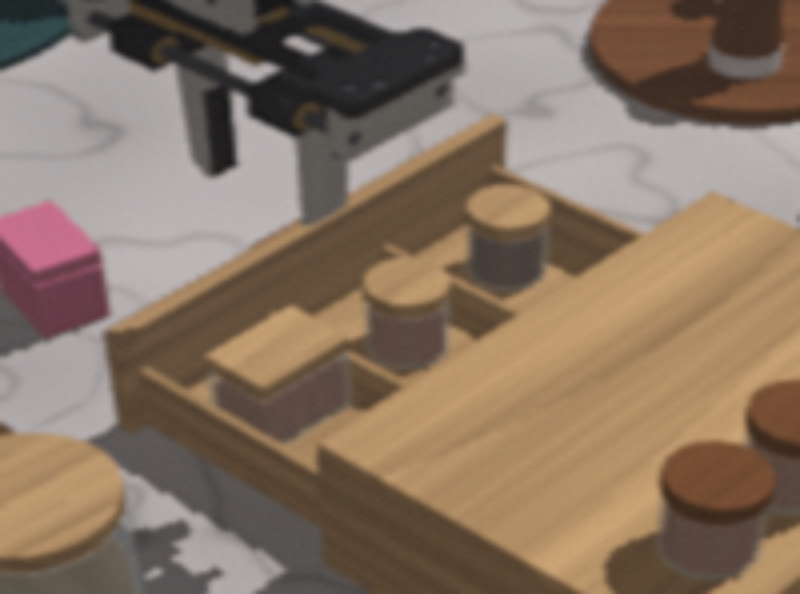

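The jar stands upright in bay 2; the fit gives (0.568, -0.123), about 3 mm from the bay centre. The round jars at (326,133) and (315,15) are untouched. Next I go in front of the lip with the fingers shut.

```bash
python3 go.py 0.425 -0.0470 0.2 0.10
```

```text
clock 17.35 tcp [ 0.5686 -0.1206  0.1925] jaw 0.096 open 0.0581 F [-0.3  0.4 -0.8] q [-0.25 -0.08  1.68 -0.    1.54 -0.35]
t [ 0.0871 -0.1359 -0.0081] w [ 0.0038  0.0014 -0.004 ]
```

Request:
apply_moves([
  {"tx": 0.022,"ty": -0.034,"tz": 0,"wx": 0,"wy": 0,"wz": 0},
  {"tx": 0.045,"ty": -0.07,"tz": 0,"wx": 0,"wy": 0,"wz": 0},
  {"tx": 0.068,"ty": -0.106,"tz": 0,"wx": 0,"wy": 0,"wz": 0},
  {"tx": 0.087,"ty": -0.136,"tz": 0,"wx": 0,"wy": 0,"wz": -0.004},
  {"tx": 0.087,"ty": -0.136,"tz": 0,"wx": 0,"wy": 0,"wz": -0.004},
], grip=1.0)

```text
clock: 17.85
tcp_pos: [0.4217, -0.0456, 0.1894]
tool_rot: [[-0.101, 0.995, 0.0], [0.995, 0.101, 0.0], [0.0, 0.0, -1.0]]
wrist_force: [0.7, -0.6, -0.8]
opening: 0.0226
```

Request:
apply_moves([
  {"tx": 0,"ty": 0,"tz": 0.04,"wx": 0,"wy": 0,"wz": 0},
  {"tx": 0,"ty": 0,"tz": 0.08,"wx": 0,"wy": 0,"wz": 0},
  {"tx": 0,"ty": 0,"tz": 0.115,"wx": 0,"wy": 0,"wz": 0},
  {"tx": 0,"ty": 0,"tz": 0.14,"wx": 0,"wy": 0,"wz": 0},
  {"tx": 0,"ty": 0,"tz": 0.14,"wx": 0,"wy": 0,"wz": 0},
])

```text
clock: 18.35
tcp_pos: [0.4223, -0.0467, 0.0459]
tool_rot: [[-0.1, 0.995, -0.006], [0.995, 0.1, 0.001], [0.002, -0.006, -1.0]]
wrist_force: [-0.1, 0.6, 0.8]
opening: 0.0005
```

```bash
python3 - <<'E'
from h import *
f=grab_frame("wrist");cv2.imwrite("pics/w11.png",f[:,:,::-1])
f=grab_frame("scene");cv2.imwrite("pics/s11.png",cv2.resize(f[150:370,180:420],None,fx=3.3,fy=2.7)[:,:,::-1])
E
python3 go.py 0.457 -0.0435 0.05 0.10
```

```text
clock 18.45 tcp [ 0.4243 -0.047   0.05  ] jaw 0.1 open 0.0004 F [1.  0.7 1.3] q [-0.17 -0.36  2.15 -0.    1.35 -0.27]
t [ 0.0002  0.0329 -0.0001] w [-0.0009 -0.0002 -0.0001]
```

View pics/w11.png

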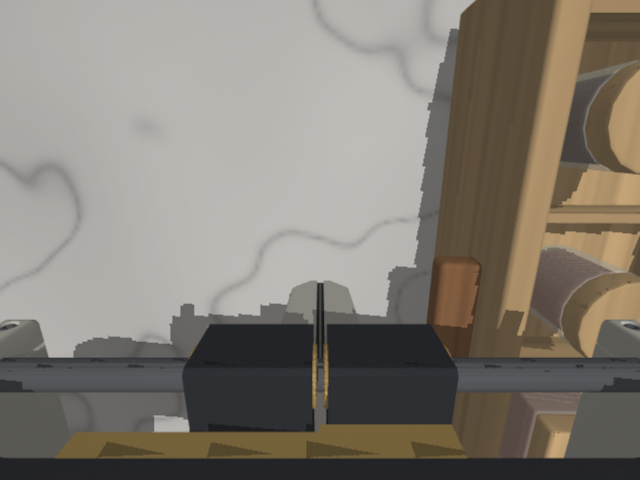

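View pics/s11.png

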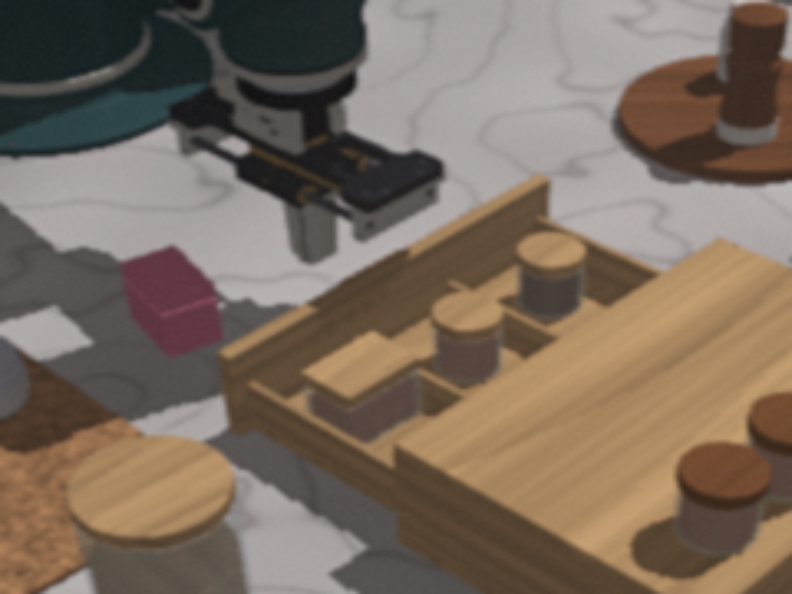

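The fingers are closed, in front of the lip at (455,305) in the wrist view, with about 32 mm to go. I push gently along tool +y.

Request:
apply_moves([
  {"tx": 0,"ty": 0.012,"tz": 0,"wx": 0,"wy": 0,"wz": 0},
  {"tx": 0,"ty": 0.022,"tz": 0,"wx": 0,"wy": 0,"wz": 0},
  {"tx": 0,"ty": 0.028,"tz": 0,"wx": 0,"wy": 0,"wz": 0},
  {"tx": 0,"ty": 0.034,"tz": 0,"wx": 0,"wy": 0,"wz": 0},
  {"tx": 0,"ty": 0.04,"tz": 0,"wx": 0,"wy": 0,"wz": 0},
])

```text
clock: 18.95
tcp_pos: [0.4644, -0.0429, 0.0499]
tool_rot: [[-0.1, 0.995, -0.0], [0.995, 0.1, -0.0], [-0.0, -0.0, -1.0]]
wrist_force: [-1.5, -1.0, 1.4]
opening: 0.0005
```

Request:
apply_moves([
  {"tx": 0,"ty": 0.007,"tz": 0,"wx": 0,"wy": 0,"wz": 0},
  {"tx": 0,"ty": 0.015,"tz": 0,"wx": 0,"wy": 0,"wz": 0},
  {"tx": 0,"ty": 0.023,"tz": 0,"wx": 0,"wy": 0,"wz": 0},
  {"tx": 0,"ty": 0.031,"tz": 0,"wx": 0,"wy": 0,"wz": 0},
  {"tx": 0,"ty": 0.039,"tz": 0,"wx": 0,"wy": 0,"wz": 0},
])

```text
clock: 19.45
tcp_pos: [0.5035, -0.0389, 0.0496]
tool_rot: [[-0.1, 0.995, -0.0], [0.995, 0.1, -0.0], [-0.0, -0.0, -1.0]]
wrist_force: [-2.1, -1.3, 1.8]
opening: 0.0001
```

Request:
apply_moves([
  {"tx": 0,"ty": 0.008,"tz": 0,"wx": 0,"wy": 0,"wz": 0},
  {"tx": 0,"ty": 0.017,"tz": 0,"wx": 0,"wy": 0,"wz": 0},
  {"tx": 0,"ty": 0.026,"tz": 0,"wx": 0,"wy": 0,"wz": 0},
  {"tx": 0,"ty": 0.034,"tz": 0,"wx": 0,"wy": 0,"wz": 0},
  {"tx": 0,"ty": 0.041,"tz": 0,"wx": 0,"wy": 0,"wz": 0},
])

```text
clock: 19.95
tcp_pos: [0.5443, -0.0349, 0.0496]
tool_rot: [[-0.1, 0.995, -0.0], [0.995, 0.1, -0.0], [-0.0, -0.0, -1.0]]
wrist_force: [-2.1, -1.4, 0.7]
opening: 0.0004
```

```bash
python3 - <<'E'
from h import *
f=grab_frame("scene");cv2.imwrite("pics/s12.png",cv2.resize(f[150:370,180:420],None,fx=3.3,fy=2.7)[:,:,::-1])
s=get_state();print(s["tcp_pos"],s["wrist_force"],Rz(.1).T@(s["tcp_pos"]-[.4243,-.047,.05]))
E
```

```text
[ 0.5449741  -0.03474137  0.04961021] [-1.29852761  0.26064724  0.21817186] [ 0.12129505  0.00015008 -0.00038979]
```

View pics/s12.png

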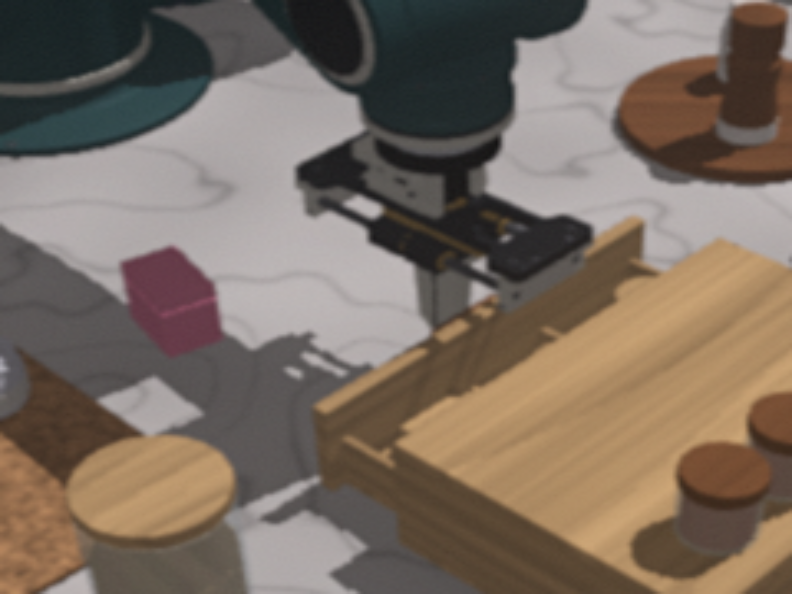

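The drawer follows; roughly 55 mm are left.

Request:
apply_moves([
  {"tx": 0,"ty": 0.007,"tz": 0,"wx": 0,"wy": 0,"wz": 0},
  {"tx": 0,"ty": 0.015,"tz": 0,"wx": 0,"wy": 0,"wz": 0},
  {"tx": 0,"ty": 0.023,"tz": 0,"wx": 0,"wy": 0,"wz": 0},
  {"tx": 0,"ty": 0.031,"tz": 0,"wx": 0,"wy": 0,"wz": 0},
  {"tx": 0,"ty": 0.038,"tz": 0,"wx": 0,"wy": 0,"wz": 0},
])

```text
clock: 20.5
tcp_pos: [0.5821, -0.031, 0.0495]
tool_rot: [[-0.1, 0.995, -0.0], [0.995, 0.1, 0.0], [0.0, -0.0, -1.0]]
wrist_force: [-2.1, -1.2, -0.9]
opening: 0.0003
```

Request:
apply_moves([
  {"tx": 0,"ty": 0.004,"tz": 0,"wx": 0,"wy": 0,"wz": 0},
  {"tx": 0,"ty": 0.007,"tz": 0,"wx": 0,"wy": 0,"wz": 0},
  {"tx": 0,"ty": 0.01,"tz": 0,"wx": 0,"wy": 0,"wz": 0},
])

```text
clock: 20.8
tcp_pos: [0.5915, -0.0301, 0.0496]
tool_rot: [[-0.1, 0.995, -0.0], [0.995, 0.1, 0.0], [0.0, -0.0, -1.0]]
wrist_force: [-2.8, -0.5, -1.7]
opening: 0.0009
```

```bash
python3 - <<'E'
from h import *
f=grab_frame("scene");cv2.imwrite("pics/s13.png",cv2.resize(f[150:370,230:470],None,fx=3.3,fy=2.7)[:,:,::-1])
f=grab_frame("wrist");cv2.imwrite("pics/w13.png",f[:,:,::-1])
s=get_state();print(s["tcp_pos"],s["wrist_force"],Rz(.1).T@(s["tcp_pos"]-[.4243,-.047,.05]))
E
```

```text
[ 0.59177237 -0.03007851  0.0497921 ] [-0.31322199  0.33457342 -0.01244037] [ 1.68325034e-01  1.17611319e-04 -2.07903451e-04]
```

View pics/s13.png

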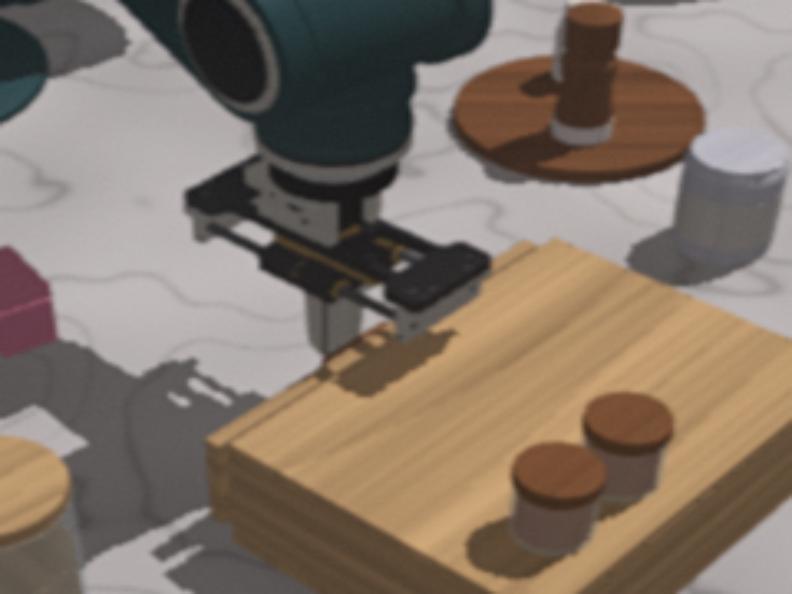

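View pics/w13.png

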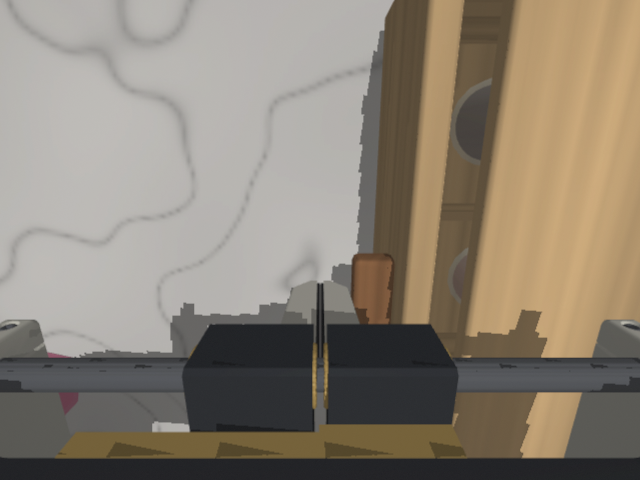

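A gap of roughly 15 mm is left (columns 460–495). I creep on.

Request:
apply_moves([
  {"tx": 0,"ty": 0.002,"tz": 0,"wx": 0,"wy": 0,"wz": 0},
  {"tx": 0,"ty": 0.004,"tz": 0,"wx": 0,"wy": 0,"wz": 0},
  {"tx": 0,"ty": 0.006,"tz": 0,"wx": 0,"wy": 0,"wz": 0},
  {"tx": 0,"ty": 0.008,"tz": 0,"wx": 0,"wy": 0,"wz": 0},
])

```text
clock: 21.3
tcp_pos: [0.5995, -0.0293, 0.0498]
tool_rot: [[-0.1, 0.995, 0.0], [0.995, 0.1, -0.0], [-0.0, 0.0, -1.0]]
wrist_force: [-0.9, -0.7, 1.2]
opening: 0.0003
```

Request:
apply_moves([
  {"tx": 0,"ty": 0.0015,"tz": 0,"wx": 0,"wy": 0,"wz": 0},
  {"tx": 0,"ty": 0.003,"tz": 0,"wx": 0,"wy": 0,"wz": 0},
])

```text
clock: 21.5
tcp_pos: [0.6015, -0.0291, 0.0497]
tool_rot: [[-0.1, 0.995, -0.003], [0.995, 0.1, -0.0], [0.0, -0.003, -1.0]]
wrist_force: [-22.9, -2.0, 15.0]
opening: 0.0006
```

Request:
apply_moves([
  {"tx": 0,"ty": 0.0015,"tz": 0,"wx": 0,"wy": 0,"wz": 0},
  {"tx": 0,"ty": 0.003,"tz": 0,"wx": 0,"wy": 0,"wz": 0},
])

```text
clock: 21.7
tcp_pos: [0.6016, -0.0291, 0.0497]
tool_rot: [[-0.1, 0.995, -0.01], [0.995, 0.1, -0.001], [0.0, -0.01, -1.0]]
wrist_force: [-55.5, -3.3, 32.3]
opening: 0.0006
```

```bash
python3 - <<'E'
from h import *
f=grab_frame("wrist");cv2.imwrite("pics/w14.png",f[:,:,::-1])
s=get_state();print(s["tcp_pos"],s["wrist_force"],Rz(.1).T@(s["tcp_pos"]-[.4243,-.047,.05]))
E
```

```text
[ 0.60147894 -0.02912311  0.04972858] [-45.78214249  -3.8541738   26.28203719] [ 1.78078497e-01  9.91961806e-05 -2.71423231e-04]
```

View pics/w14.png

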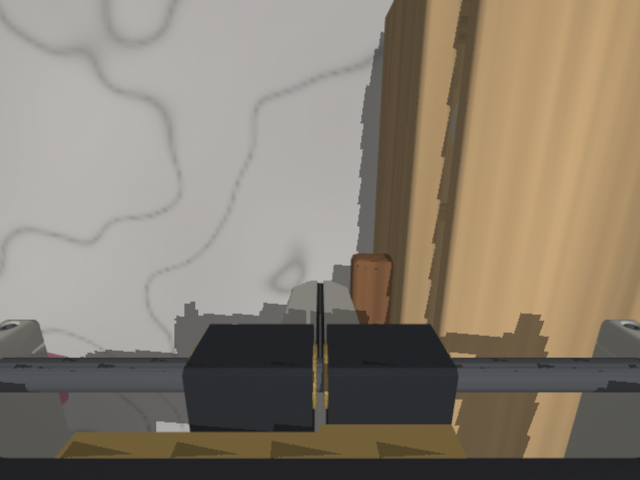

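The end stop was reached at TCP x 0.6015. I queued one push too many, so it pressed with about 55 N, through the fingers and below the 120 N wrist limit. I back off at once.

Request:
apply_moves([
  {"tx": 0,"ty": -0.006,"tz": 0,"wx": 0,"wy": 0,"wz": 0},
  {"tx": 0,"ty": -0.02,"tz": 0,"wx": 0,"wy": 0,"wz": 0},
  {"tx": 0,"ty": -0.045,"tz": 0,"wx": 0,"wy": 0,"wz": 0},
  {"tx": 0,"ty": -0.075,"tz": -0.02,"wx": 0,"wy": 0,"wz": 0},
  {"tx": 0,"ty": -0.1,"tz": -0.06,"wx": 0,"wy": 0,"wz": 0},
])

```text
clock: 22.25
tcp_pos: [0.5033, -0.0386, 0.1074]
tool_rot: [[-0.1, 0.995, -0.005], [0.995, 0.1, 0.001], [0.001, -0.005, -1.0]]
wrist_force: [0.6, 0.0, -0.1]
opening: 0.0005
```

Request:
apply_moves([
  {"tx": 0.02,"ty": -0.01,"tz": -0.04,"wx": 0,"wy": 0,"wz": 0},
  {"tx": 0.04,"ty": -0.02,"tz": -0.08,"wx": 0,"wy": 0,"wz": 0},
  {"tx": 0.06,"ty": -0.03,"tz": -0.12,"wx": 0,"wy": 0,"wz": 0},
  {"tx": 0.06,"ty": -0.03,"tz": -0.12,"wx": 0,"wy": 0,"wz": 0},
])

```text
clock: 22.65
tcp_pos: [0.4707, 0.0195, 0.2358]
tool_rot: [[-0.101, 0.995, 0.009], [0.995, 0.101, 0.0], [-0.001, 0.009, -1.0]]
wrist_force: [-0.2, 0.3, -0.4]
opening: 0.0005
```

```bash
python3 - <<'E'
from h import *
for n in("scene","wrist","top"):
    f=grab_frame(n);cv2.imwrite(f"pics/{n}15.png",f[:,:,::-1])
s=get_state();print(s["clock"],s["tcp_pos"],s["wrist_force"])
E
```

```text
22.8 [0.47002618 0.01798689 0.22905841] [ 0.25947615 -0.15197281  0.74761936]
```

View pics/scene15.png

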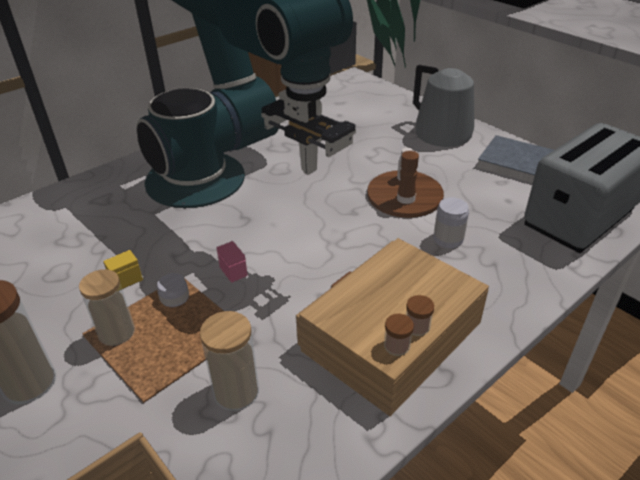

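View pics/wrist15.png

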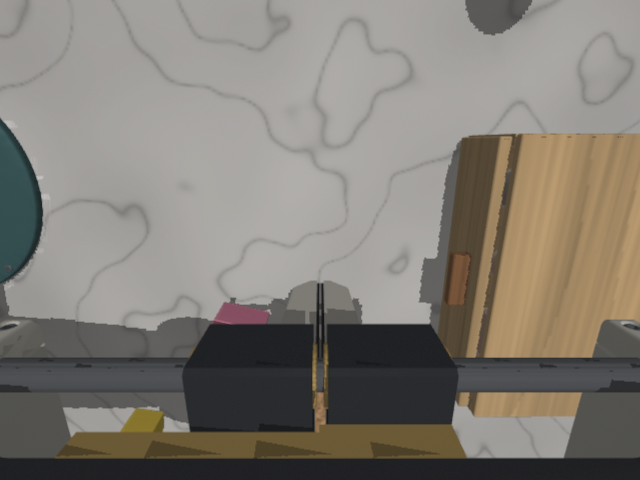

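```bash
python3 - <<'E'
from h import *
f=cv2.imread("pics/wrist15.png");cv2.imwrite("pics/w15c.png",cv2.resize(f[110:430,420:560],None,fx=5,fy=1.8))
c=cam("wrist")
o=np.array([.7579,-.0151,0])
L=lambda p:Rz(.1).T@(np.array(p)-o)
for n,u,v,z in [("front top outer",499,160,.092),("front outer",479,330,.092),("cab",517,160,.105),("cab",495,300,.105),("lip",449,255,.073),("lip",446,302,.073)]:
    print(n,np.round(L(atz(c,u,v,z)),4))
E
```

```text
front top outer [-0.1239  0.1272  0.092 ]
front outer [-0.1175 -0.045   0.092 ]
cab [-0.1154  0.1279  0.105 ]
cab [-0.1138 -0.0039  0.105 ]
lip [-0.1504  0.031   0.073 ]
lip [-0.1475 -0.0225  0.073 ]
```

View pics/w15c.png

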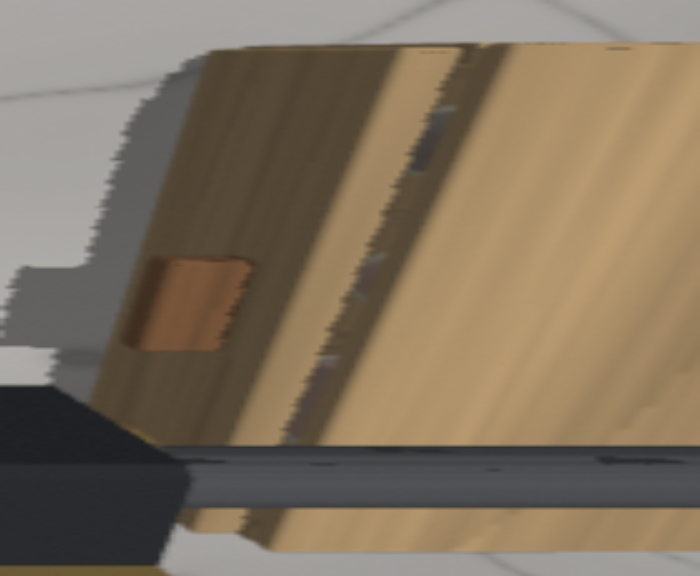

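View pics/top15.png

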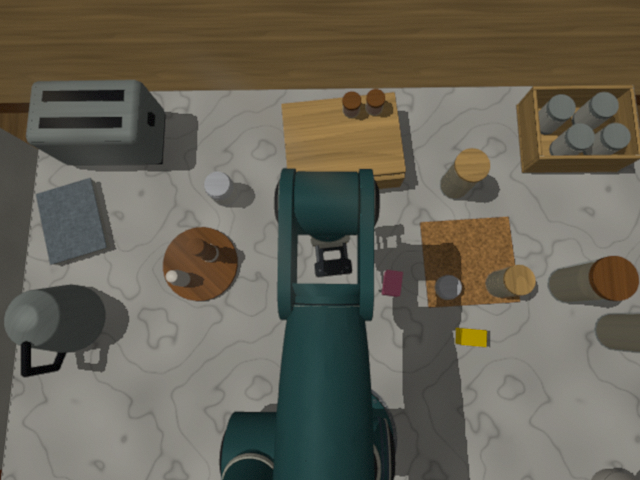

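The drawer looks shut in the wrist view: lip face 34 mm in front of the cabinet edge, expected 32 mm. The bluish specks along the gap make me want a closer look, so I move the camera straight above the front edge.

Request:
apply_moves([
  {"tx": 0,"ty": 0.035,"tz": 0,"wx": 0,"wy": 0,"wz": 0},
  {"tx": 0,"ty": 0.075,"tz": 0,"wx": 0,"wy": 0,"wz": 0},
  {"tx": 0,"ty": 0.115,"tz": 0,"wx": 0,"wy": 0,"wz": 0},
  {"tx": 0,"ty": 0.15,"tz": 0.03,"wx": 0,"wy": 0,"wz": 0},
  {"tx": 0,"ty": 0.165,"tz": 0.06,"wx": 0,"wy": 0,"wz": 0},
])

```text
clock: 23.3
tcp_pos: [0.6362, 0.034, 0.1663]
tool_rot: [[-0.099, 0.995, -0.002], [0.995, 0.099, -0.0], [0.0, -0.002, -1.0]]
wrist_force: [-1.1, -0.3, -0.4]
opening: 0.0006
```

Request:
apply_moves([
  {"tx": 0,"ty": 0,"tz": 0,"wx": 0,"wy": 0,"wz": 0},
  {"tx": 0,"ty": 0,"tz": 0,"wx": 0,"wy": 0,"wz": 0},
  {"tx": 0,"ty": 0,"tz": 0,"wx": 0,"wy": 0,"wz": 0},
])

```text
clock: 23.6
tcp_pos: [0.6339, 0.0342, 0.1711]
tool_rot: [[-0.099, 0.995, 0.001], [0.995, 0.099, 0.0], [-0.0, 0.001, -1.0]]
wrist_force: [0.8, 0.2, -0.3]
opening: 0.0008
```

```bash
python3 - <<'E'
from h import *
s=get_state();print(s["tcp_pos"])
f=grab_frame("wrist");cv2.imwrite("pics/w16.png",f[:,:,::-1])
cv2.imwrite("pics/w16c.png",cv2.resize(f[0:320,230:390],None,fx=5,fy=1.8)[:,:,::-1])
E
```

```text
[0.63389991 0.03415099 0.17106494]
```

View pics/w16.png

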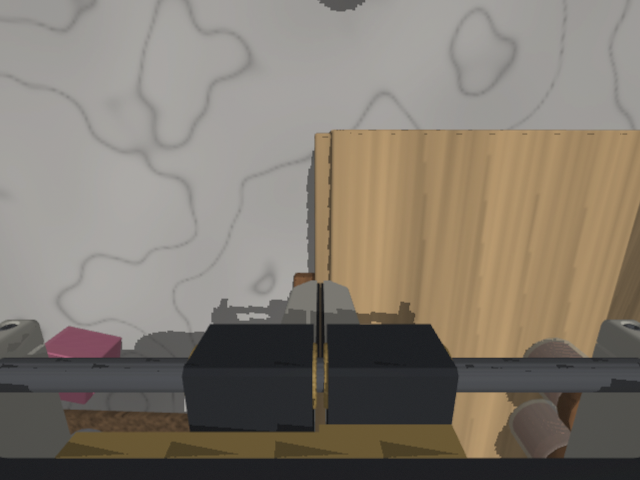

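View pics/w16c.png

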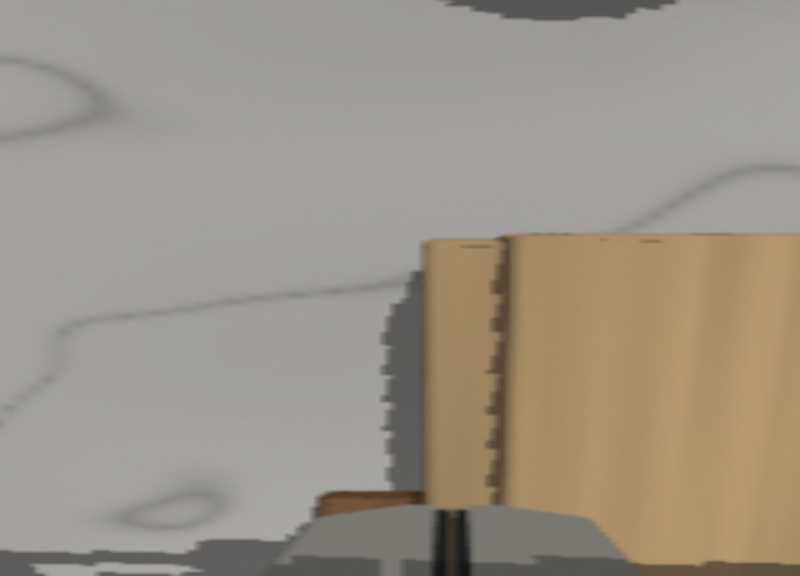

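From straight above, the drawer's face edge is at column 315 and the cabinet edge at 331.4, with no visible gap.

```bash
python3 - <<'E'
from h import *
import pickle
c=cam("wrist")
R=Rz(.1).T
for v in(160,220,260):
    a=R@atz(c,315,v,.092);b=R@atz(c,331.4,v,.105);print(v,"face->cab edge mm",1000*(b-a)[0], "px/mm",330/ (c[1][2,3]-.1)/1000)
l=R@atz(c,293.5,276,.073);b=R@atz(c,331.4,276,.105);print("lip->cab",1000*(b-l)[0])
fr={n:grab_frame(n) for n in("top","scene")}
cs,ct=cam("scene"),cam("top")
a=silhouettes("scene","mill");b=silhouettes("top","mill");print([(x["confidence"],x["box"]) for x in a+b])
m=np.vstack([cyl(.023,0,.01),cyl(.021,.097,.13)])+[0,0,.015]
print("mill",fit(m,[(cs,a[0]["region"])],[.468,.343]),"board ~(.443,.367)")
for n,o,p0 in [("salt",cyl(.02,.015,.103),(.3993,.4105)),("tin",cyl(.031,.008,.053),(.3728,-.2839)),("canister",cyl(.036,.008,.148),(.382,-.4231)),("can",cyl(.036,0,.1),(.6349,.3081)),("tall_jar",cyl(.042,0,.17),(.6552,-.3228))]:
    A=silhouettes("scene",n);
    if A: print(n,np.round(fit(o,[(cs,A[0]["region"])],p0)[0],4),p0)
E
```

```text
160 face->cab edge mm 11.3550221595069 px/mm 1.3900716472969852
220 face->cab edge mm 11.973201263979828 px/mm 1.3900716472969852
260 face->cab edge mm 12.423959260779217 px/mm 1.3900716472969852
lip->cab 31.416601857123915
[(0.77, [396.5, 146.0, 418.9, 182.3]), (0.78, [184.0, 238.1, 214.8, 261.0])]
mill (array([0.40971335, 0.4135369 ]), [np.float64(0.570569046756071)]) board ~(.443,.367)
tin [ 0.3739 -0.2845] (0.3728, -0.2839)
canister [ 0.3833 -0.4231] (0.382, -0.4231)
can [0.6349 0.3081] (0.6349, 0.3081)
tall_jar [ 0.657  -0.3239] (0.6552, -0.3228)
```

The face is 12.0 mm ahead of the cabinet edge (12 expected) and the lip 31.4 mm (32 expected), so the drawer is shut. The neighbours have not moved. The mill refit in the scene view overlapped poorly (IoU 0.57), probably because its box takes in the salt. The mill was released at (0.468, 0.343), about 35 mm from the board centre, and the pictures show it upright. I hand in.

```bash
python3 -c "
from cell import *
print(hand_in())"
```

```text
the job is handed in; nothing more can be done
None
```

The job is done and handed in. The mill stands on the round board, the small rectangular jar stands in the front compartment the mill freed (`bay2`), and the drawer is shut. It took about 24 s of the 72 s allowed; `hand_in()` gave no verdict.

**What my last checks showed**
- **Mill:** let go about 35 mm from the board's centre, upright in the final pictures. The last silhouette refit of it failed (overlap only 0.57, probably confused with the salt shaker), so I rely on the release position and the pictures.
- **Jar:** upright, about 3 mm from the centre of the compartment, measured before closing. I could not see it again once the drawer was shut. The two round jars were last seen standing in place, also before closing.
- **Drawer:** its face is 12.0 mm ahead of the cabinet edge (12 expected) and the lip 31.4 mm ahead (32 expected), so it is shut to within about 1 mm.
- **Others:** tin, canister, can and big jar are within about 2 mm of where they began. The salt shaker was not found in the last check; in the pictures it stands where it was.

**What did not go cleanly**
- At the drawer's end stop I had queued one push too many. The wrist force reached about 55 N for a moment before I backed off; the limit is 120 N. I took the contact to be through the fingers, not the gripper's body, whose limit is 40 N, but I did not verify that.
- While gripping the jar on the mat, the arm pressed it down with about 7 N until I lifted it.

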